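# Unload the upper half of the slide drying cabinet

### The arm

A 6-joint arm with a two-finger parallel gripper is mounted at the origin on the work surface. World frame = base frame: x ahead of the robot, y to its left, z up, the work surface at z = 0. Lengths are in m, angles in degrees, forces in N, time in s.
With the tool pointing down it reaches from about 0.4 to 0.825 m from the base axis. Payload 7 kg.
Tool frame: the origin (TCP) lies on the centre line of the jaws, within the pads' length; the fingertips stand 22 mm ahead of it and the grasp point (between the pads) lies 3 mm ahead of it; z points along the fingers, y is the line along which they close (so a half turn about z gives the same grasp; the last joint's range is limited). The gripper opens to 88 mm and grips with 3 to 60 N. Pads are 19 mm wide; open, the fingers measure 130 mm over their backs; the gripper's body (78 mm by 193 mm) begins 47 mm behind the grasp point.
Start: joints at [86.007, 20.546, 0.682, 0, -70.136, -16.507], TCP at [0.236, 0.632, 0.249] pointing down, gripper open.
Joint ranges: [-176.03, 176.03], [-82.01, 121.73], [-58.28, 71.71], [-173.87, 95.51], [-174.79, -0.11], [-173.66, 173.66]. Speed limits (degrees/s): [136.94, 136.94, 172.46, 180, 180, 180].

### API

Orientations are given as [roll, pitch, yaw] about the fixed x, y, z axes, in that order (R = Rz(yaw) Ry(pitch) Rx(roll)).
In Python, from plant import get_state, cams, r gives the robot as it stands.
- The arm moves only by the tool apply_moves, never from a script. Its argument "targets" is a list of rows, each an object with "dp": the shift along the world's x, y, z in m, a list of three; "yaw": the turn about the world's z in degrees. In form: [{"dp": [x, y, z], "yaw": yaw}, ...]. A call has 1 to 20 rows; each row is the pose to reach, as a shift and turn from the pose commanded when the call began; what a row does not reach only later rows make up. A row lasts 1/12 s, in which the tool goes at most 41.7 mm and 7.16 degrees, less where a joint would pass 70% of its speed; a pose out of reach is approached as far as the arm can. A call with a gripper value outside its range is refused whole. "grip" is the gripper command: -1 is fully open, 1 is shut, values between are in proportion, set as the call begins (left out, the last holds). The fingers move at their own pace and stop on an object; "squeeze" is the grip in N (left out, the last holds). Time passes only in rows, so rows that repeat a pose let the fingers close. It gives the time, the measured TCP pose, the force, the opening and the grip force at its end, in the units of the state.
- get_state(): the state, without advancing time (a new reading comes with each control period).
- cams.capture(name): name is "scene" or "top"; returns a dict with "image" (384x512x3 uint8, red, green, blue), "range_z" (384x512 float32, m along the optical axis (not along the pixel's ray), 0 where there is no reading), "fx", "fy", "cx", "cy" (pixels), "R" (3x3) and "t" (3): a world point X has camera coordinates R X + t. Camera axes: x right, y down, z forward; pixel columns grow to the right and rows downward; lengths in m; the calibration is good to about 2 mm. A picture is of the moment at which its call begins.
- r.close_job(): hands the job in; it is judged then, once.
The state is a dict: "time_s": time; "joints": joint angles; "qd": joint speeds; "joint_torque": joint torques, N m; "tcp_pos": TCP position; "eef_rot": TCP orientation; "contact_force": force on the tool from outside, world axes, zero at the start; "moment": the same for the moment, N m; "gripper_width": finger opening in m; "gripper_force": force on a finger pad.
Only numpy, scipy, OpenCV 4.12 (cv2) and the standard library are available. Lean on these libraries where they do the work, as an engineer would, in place of code of your own. Each camera call takes 0.05 s, during which the arm holds its last target. There are 200 camera calls.

### The job

The upper chamber of the slide drying cabinet is done while the lower one is still running: swing the hasp up well clear of its staple, swing only the upper half of the split door wide open (the lower half stays bolted shut), and with the hook rod fetch out every basket of slides hanging inside, standing each one upright on the floor of the steel tray; never touch a basket with the fingers, drop it or tip it over. Then lay the hook rod flat back on its blue mat, hook-point upwards as it lay, shut the upper half fully and swing the hasp down over its staple until it lies flat. Leave the bottles, dishes and boxes standing about where they are.

Things in the scene. Friction and masses are not known exactly. Their poses are not given: they have to be found in the camera images.
- cabinet: white slide drying cabinet (fixed), 200 mm deep (x), 212 wide (y), 262 high (z); origin: centre of its underside; the door side faces -x, carcass front at x=-100 mm. A shelf (top z=108 mm) parts lower and upper chamber; the upper is 192 mm wide inside, clear up to z=247 mm under the front roof beam (x -100 to -50 mm); behind it the roof is a vent with guard wires
- hanger1 (a point): middle hanger: where the bar of a basket hung there lies, about 80 mm inside the front face, z=205 mm. Two more hangers 62 mm to either side (cabinet y). Each is two prongs 5 mm thick, 28 mm apart (centres), along cabinet x from the rear, tips turned up 6 mm, 62 mm inside the front face: raise a basket 8 mm or more, then draw it out to -x
- upper (a joint): angle of the upper door half, rad: 0 shut, grows as it swings outwards about its upright hinge at the cabinet's left (+y) edge, to 2.2. Blue frame, clear pane, 206 mm wide, 18 mm thick, on the front of the carcass, z=112 to 261 mm. Light friction, stays where left. The hasp over the staple locks it (0.03 rad of play)
- upper_handle (a point): grip point on the upper half's handle, an upright round steel bar 12 mm thick, z=160 to 250 mm, standing 35 mm off the outer door face, 180 mm from the hinge line; this point: on the bar's axis at z=236 mm, 25 mm below the door's top edge, 24 mm above the topmost standoff. Moves with the door
- upper_hinge (a point): point on the upright hinge axis of the upper half, z=236 mm
- lower (a joint): angle of the lower door half, rad: 0 shut; bolted, must stay shut. Blue frame, clear pane, z=14 to 108 mm
- bolt (a joint): slide of the lower half's barrel bolt, m: 0 shot into its keeper at the right-hand edge, grows as it is drawn; leave it shot. Steel rod with red knob, z=61 mm
- hasp (a joint): angle of the hasp, rad: 0 flat down over the staple (closed), grows as its free end swings up and then back to the cabinet's rear, to 2.0. Stiff hinge (about 0.7 N at the tip), stays where left. Brass strap 24 mm wide, 4 mm thick, its slot passing over the brass staple, 17 mm high, on the top edge of the upper door half at mid width
- hasp_tip (a point): middle of the hasp's red upturned end tab (24 mm wide along cabinet y, 5 mm thick, 30 mm high), 76 mm from the hinge and 12 mm above the strap; moves with the hasp. Closed, it is 27 mm in front of the door face at z=280 mm
- hasp_hinge (a point): point on the hasp's level hinge axis (along cabinet y), on the roof 30 mm behind the carcass front, z=268 mm
- basket_a: steel basket of blue-ended glass slides, 84 mm (x) by 46 (y) by 30 high; square wire bail across its middle: upright legs at y=+-22.5 mm, level bar along y 6 mm thick, axis 80 mm above the underside; opening under the bar 39 wide, 47 high. Origin: centre of underside. 0.1 to 0.2 kg. Hangs by the bar on a hanger, x along the cabinet's x. Two or three baskets are present, an absent one reads None
- basket_b: the same basket with yellow-ended slides
- basket_c: the same basket with green-ended slides
- rod: loose hook rod: orange grip 90 mm (x) by 38 (y) by 28 high, then a steel shaft 8 mm thick along x at z=18 mm, then a hook of flat strip 12 mm wide, 3 thick, dipping to a notch at x=163 (z=11) and rising to its point at x=177, z=34 mm. Origin: centre of the grip's underside, z up, x to the hook. 0.14 kg, mostly grip. Lies on the blue mat, grip towards the mat's -x end
- rod_hook (a point): where the axis of a bar lies when it rests in the rod's hook: x=161, z=16.5 mm in the rod's frame; the hook's point rises 18 mm above it
- mat: thin blue mat on the bench (flat, fixed), 300 mm (its x) by 110 mm (its y), place of the hook rod; origin: its centre; the rod starts on it lying along its x
- tray: loose steel tray, 140 mm (x) by 250 mm (y), rim 18 mm high, wall and floor 4 mm thick, 0.8 kg; origin: centre of its underside. Holds three baskets side by side along y
- dropper_a: white dropper bottle with a paper label, 42 mm across, 100 mm high, origin under its centre; leave alone
- dropper_b: white dropper bottle with a blue label, same size; leave alone
- slide_box: green slide box 100 x 84 x 34 mm, origin under its centre; leave alone
- dishes: two stacked glass dishes, 90 mm across, 29 mm high, origin under the centre; leave alone
- jar: amber jar, 60 mm across, 75 mm high, origin under its centre; leave alone
- slips: clear box of cover slips 70 x 50 x 22 mm, origin under its centre; leave alone
Not all that is in view belongs to the job. What is shaped like the basket_a but red is not meant.

How it is judged:
By the outcome, as a careful person would: the job done as asked, in the order asked, and still so for the second after the job is handed in, with the robot touching nothing.
Of basket_a, basket_b, basket_c only 2 to 3 are there at a start; the rules pass over those that are not, and their reading is None.
At some moment in a run one of rod, tray may be knocked a few centimetres aside while the robot is not near it.
It also fails if it takes over 210 s, if anything falls off the work surface, if the arm or the gripper's body presses on something with over 40 N, if the wrist force passes 120 N, or if a joint passes its speed limit or range.

## Working session

There is one attempt and no reset: what is moved stays moved. The work goes in short steps, Python scripts to look and compute and a tool call to move; the robot and the scene stay as the last step left them, time stands still between calls to the robot, and variables do not carry over. Pictures are saved under pics/ and viewed, at most 14 in all, crops included, and the job is handed in when it is done.

Besides the shell and the picture viewer there is one more tool, called after "Emit:" as name([rows], argument=value, ...), one row to a line, values as JSON. apply_moves: Moves the arm, as the interface text tells. Its arguments: {"type":"object","properties":{"targets":{"type":"array","items":{"type":"object","properties":{"dp":{"type":"array","items":{"type":"number"}},"yaw":{"type":"number"}}}},"grip":{"type":"number"},"squeeze":{"type":"number"}},"required":["targets"]}

```bash
ls; mkdir -p pics; cat > h.py <<'E'
import numpy as np, cv2
from plant import get_state, cams, r
def cap(n):
    c=cams.capture(n); np.savez('last_%s.npz'%n,**c); return c
def load(n): return np.load('last_%s.npz'%n)
def px(c,u,v,z=None):
    d=c['range_z'][int(v),int(u)] if z is None else z
    p=np.array([(u-c['cx'])/c['fx']*d,(v-c['cy'])/c['fy']*d,d])
    return c['R'].T@(p-c['t'])
def pxh(c,u,v,h):
    "pixel ray at world height h"
    ray=c['R'].T@np.array([(u-c['cx'])/c['fx'],(v-c['cy'])/c['fy'],1]); o=-c['R'].T@c['t']
    return o+ray*(h-o[2])/ray[2]
def cloud(c):
    v,u=np.mgrid[0:384,0:512]; d=c['range_z']
    P=np.stack([(u-c['cx'])/c['fx']*d,(v-c['cy'])/c['fy']*d,d],-1)-c['t']
    return P@c['R']
def proj(c,X):
    p=c['R']@np.array(X)+c['t']; return c['fx']*p[0]/p[2]+c['cx'],c['fy']*p[1]/p[2]+c['cy']
def save(c,name,box=None,s=None):
    im=c['image'][:,:,::-1]
    if box: u0,v0,u1,v1=box; im=im[v0:v1,u0:u1]
    if s: im=cv2.resize(im,None,fx=s,fy=s,interpolation=cv2.INTER_CUBIC)
    cv2.imwrite('pics/'+name+'.png',im)
E
python3 - <<'E'
from h import *
for n in('scene','top'):
    c=cap(n); save(c,n+'0',s=1.56); print(n,-c['R'].T@c['t'],c['R'][2],c['fx'])
print(get_state())
E
```

```text
pics
scene [1.22516481 0.22378185 1.29121564] [-0.54219584 -0.16229717 -0.82442908] 465.9205035319435
top [0.3318209  0.00686421 1.24262573] [ 0.13248091 -0.01550916 -0.99106421] 399.81094690940785
{'time_s': 0.1, 'joints': array([ 8.60046967e+01,  2.05866629e+01,  6.39397890e-01, -1.71243415e-02,
       -7.01374031e+01, -1.65059731e+01]), 'qd': array([ 0.07051161, -0.19793456,  0.12206849, -0.00094622, -0.0507824 ,
       -0.0076418 ]), 'joint_torque': array([-2.05079392e-03, -5.84164131e+01,  2.93748897e+01,  7.01556936e+00,
        1.01646248e-02, -5.36915366e-05]), 'tcp_pos': array([0.23629813, 0.63184996, 0.24772868]), 'eef_rot': array([ 1.79914247e+02, -8.62209066e-03, -2.05071000e+01]), 'contact_force': array([ 0.43199799, -0.44180848, -0.11126516]), 'moment': array([-0.00955955,  0.00788844,  0.03926727]), 'gripper_force': 0.0, 'gripper_width': 0.08757115967559741}
```

View pics/scene0.png

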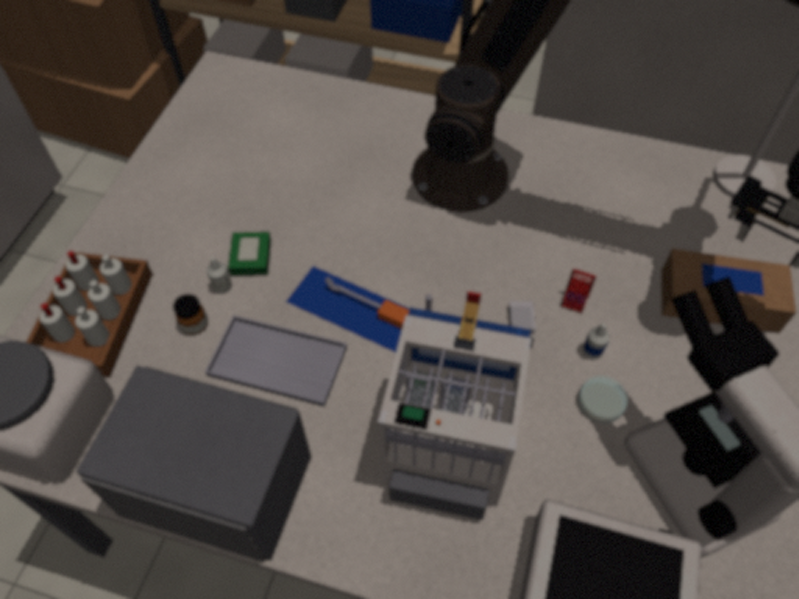

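View pics/top0.png

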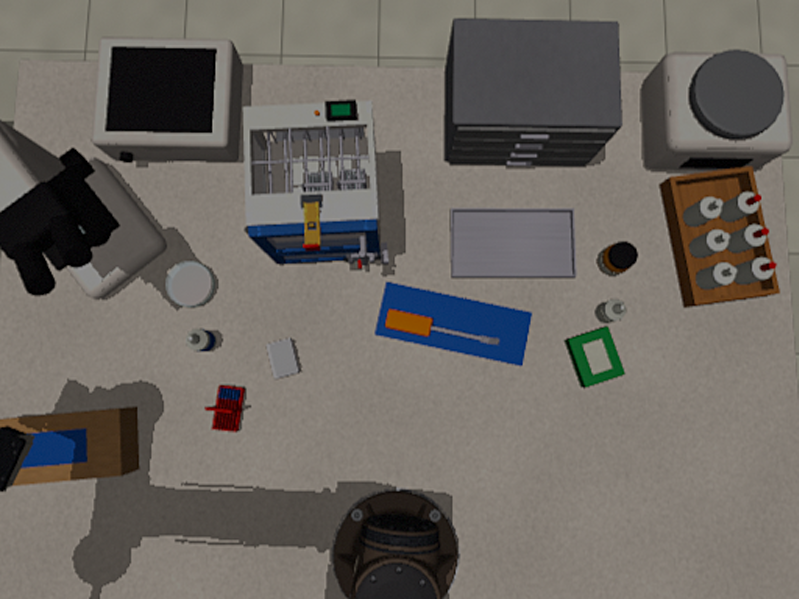

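```bash
python3 - <<'E'
from h import *
c=load('top'); s=load('scene')
P=cloud(c); Q=cloud(s)
def rep(n,m,P=P):
    p=P[m]; print(n,len(p),p.mean(0).round(4),p.min(0).round(3),p.max(0).round(3))
    if len(p)>20: print('   rect',[np.round(x,4) for x in cv2.minAreaRect(p[:,:2].astype(np.float32))])
im=c['image'].astype(int); hsv=cv2.cvtColor(c['image'],cv2.COLOR_RGB2HSV)
z=P[...,2]; u=np.arange(512)[None]+0*z; v=np.arange(384)[:,None]+0*z
reg=(u>150)&(u<250)&(v>60)&(v<160)
rep('roof',reg&(abs(z-.262)<.004))
H,S,V=[hsv[...,i].astype(int) for i in range(3)]
blue=(H>100)&(H<125)&(S>150)
rep('mat',blue&(v>175)&(v<240)&(u>235)&(u<345)&(z<.006))
org=(H>5)&(H<20)&(S>170)&(v>190)&(v<220)&(u>240)&(u<285)
rep('grip',org); rep('grip top',org&(abs(z-.028)<.004))
sh=(u>275)&(u<322)&(v>202)&(v<224)&(S<90)&(z>.008)
rep('shaft',sh)
rep('trayrim',(u>285)&(u<372)&(v>130)&(v<180)&(z>.012)&(z<.03))
rep('tray',(u>285)&(u<372)&(v>130)&(v<180)&(z>.002)&(z<.03))
rep('doorblue',blue&reg&(z>.24)); 
rep('redtab',reg&((H<6)|(H>174))&(S>150)&(z>.22)); 
rep('brass',reg&(H>15)&(H<32)&(S>120)&(z>.22))
from h import *
save(c,'cab_top',(150,60,265,180),5); save(s,'cab_scene',(230,170,360,330),4.6*.8)
a=cv2.resize(c['image'][55:180,150:262,::-1],None,fx=3.5,fy=3.5,interpolation=2)
b=cv2.resize(s['image'][170:325,235,::-1] if 0 else s['image'][180:305,230:350,::-1],None,fx=3.5,fy=3.5,interpolation=2)
cv2.imwrite('pics/both.png',np.hstack([a,b]))
E
```

```text
roof 3499 [0.6541 0.1525 0.2626] [0.555 0.04  0.258] [0.786 0.261 0.266]
   rect [array([0.6693, 0.1501]), array([0.2195, 0.2125]), np.float64(3.9904)]
mat 2599 [ 0.4434 -0.1214  0.001 ] [ 0.363 -0.264 -0.007] [0.523 0.045 0.006]
   rect [array([ 0.4424, -0.1091]), array([0.2971, 0.1073]), np.float64(78.6389)]
grip 338 [ 0.4406 -0.0184  0.0281] [ 0.418 -0.063 -0.   ] [0.467 0.026 0.034]
   rect [array([ 0.4422, -0.019 ]), array([0.0878, 0.039 ]), np.float64(78.66)]
grip top 283 [ 0.4402 -0.0189  0.0281] [ 0.418 -0.063  0.024] [0.463 0.026 0.032]
   rect [array([ 0.4406, -0.0189]), array([0.0873, 0.0358]), np.float64(78.66)]
shaft 115 [ 0.4155 -0.1336  0.0326] [ 0.332 -0.193  0.012] [0.434 0.007 1.243]
   rect [array([ 0.4018, -0.0817]), array([0.073 , 0.2136]), np.float64(19.4303)]
trayrim 430 [ 0.5994 -0.2322  0.0176] [ 0.534 -0.353  0.012] [ 0.676 -0.102  0.025]
   rect [array([ 0.6047, -0.227 ]), array([0.1398, 0.251 ]), np.float64(0.936)]
tray 3265 [ 0.6067 -0.2285  0.0068] [ 0.53  -0.367  0.002] [ 0.69  -0.094  0.025]
   rect [array([ 0.6098, -0.2305]), array([0.156 , 0.2742]), np.float64(0.9206)]
doorblue 558 [0.5682 0.1413 0.2664] [0.332 0.007 0.24 ] [0.777 0.245 1.243]
   rect [array([0.5339, 0.1332]), array([0.4522, 0.2048]), np.float64(13.5488)]
redtab 36 [0.5791 0.1321 0.2896] [0.531 0.096 0.276] [0.777 0.151 0.299]
   rect [array([0.6542, 0.1232]), array([0.0218, 0.2507]), np.float64(82.023)]
brass 240 [0.5762 0.1424 0.2747] [0.332 0.007 0.261] [0.611 0.158 1.243]
   rect [array([0.4651, 0.0922]), array([0.3135, 0.0443]), np.float64(24.5872)]
```

View pics/both.png

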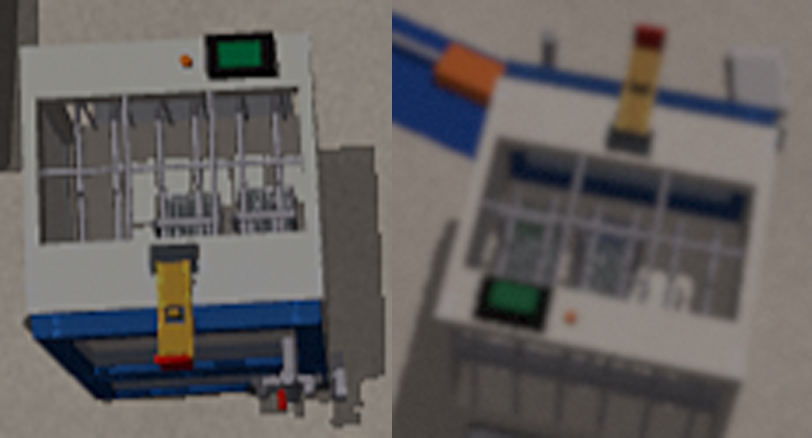

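```bash
cat > m.py <<'E'
from h import *
def rect(P,m):
    p=P[m]
    if len(p)<5: return None
    return [np.round(x,4) for x in cv2.minAreaRect(p[:,:2].astype(np.float32))], np.median(p,0).round(4)
def scan(n):
    c=load(n);P=cloud(c);hsv=cv2.cvtColor(c['image'],cv2.COLOR_RGB2HSV).astype(int);H,S,V=[hsv[...,i] for i in range(3)]
    x,y,z=[P[...,i] for i in range(3)]; ok=c['range_z']>0
    near=lambda a,b,t:(abs(x-a)<t)&(abs(y-b)<t)&ok
    o={}
    o['roof']=rect(P,near(.67,.15,.16)&(abs(z-.262)<.004)&(S<60))
    o['tab']=rect(P,near(.56,.14,.1)&((H<6)|(H>174))&(S>150)&(z>.255))
    o['grip']=rect(P,near(.44,-.05,.3)&(H>5)&(H<20)&(S>170)&(abs(z-.028)<.005))
    o['tray']=rect(P,near(.605,-.227,.16)&(z>.013)&(z<.024))
    o['mat']=rect(P,near(.44,-.11,.17)&(H>100)&(H<125)&(S>150)&(abs(z)<.007))
    return o
if __name__=='__main__':
    for n in('top','scene'):
        for k,v in scan(n).items(): print(n,k,v)
E
python3 m.py; python3 - <<'E'
from h import *
c=load('top');O=np.array([.6783,.1507,0]);a=np.radians(4);R=np.array([[np.cos(a),-np.sin(a),0],[np.sin(a),np.cos(a),0],[0,0,1]])
for n,p in dict(tab=[-.146,0,.28],handle=[-.153,-.074,.25],fl=[-.1,.106,.262],fr=[-.1,-.106,.262],bl=[.1,.106,.262],br=[.1,-.106,.262]).items():
    w=O+R@np.array(p);print(n,w.round(3),np.round(proj(c,w),1),np.round(proj(load('scene'),w),1))
E
```

```text
top roof ([array([0.6706, 0.1502]), array([0.2171, 0.2125]), np.float64(3.9904)], array([0.6456, 0.1654, 0.2628]))
top tab ([array([0.5326, 0.1401]), array([0.0039, 0.0224]), np.float64(3.8859)], array([0.532 , 0.1391, 0.295 ]))
top grip ([array([ 0.4406, -0.0187]), array([0.0878, 0.0359]), np.float64(78.8273)], array([ 0.4405, -0.0196,  0.0283]))
top tray ([array([ 0.6493, -0.2266]), array([0.2281, 0.2507]), np.float64(0.7086)], array([ 0.5852, -0.2375,  0.0176]))
top mat ([array([ 0.4424, -0.1091]), array([0.2971, 0.1073]), np.float64(78.6389)], array([ 0.4457, -0.1263,  0.001 ]))
scene roof ([array([0.661 , 0.1499]), array([0.2412, 0.212 ]), np.float64(3.9047)], array([0.6557, 0.1663, 0.2601]))
scene tab ([array([0.5373, 0.14  ]), array([0.0155, 0.0074]), np.float64(85.0233)], array([0.5367, 0.1399, 0.2849]))
scene grip ([array([ 0.4409, -0.034 ]), array([0.0504, 0.0326]), np.float64(79.2451)], array([ 0.442 , -0.034 ,  0.0263]))
scene tray ([array([ 0.607 , -0.2254]), array([0.1425, 0.2517]), np.float64(0.4749)], array([ 0.62  , -0.2209,  0.0156]))
scene mat ([array([ 0.4374, -0.1265]), array([0.2576, 0.1026]), np.float64(78.0338)], array([ 0.4503, -0.1414, -0.002 ]))
tab [0.533 0.141 0.28 ] [199.3 159. ] [303.4 190.2]
handle [0.531 0.066 0.25 ] [230.4 162.6] [275.9 189.4]
fl [0.571 0.249 0.262] [157.1 144.8] [340.6 215.9]
fr [0.586 0.038 0.262] [241.8 140.3] [260.1 200.9]
bl [0.771 0.263 0.262] [155.1  68.8] [330.3 287.7]
br [0.785 0.052 0.262] [237.7  64.8] [242.1 269.5]
```

Emit:
apply_moves([
  {"dp": [0,0,0.04],"yaw": 0},
  {"dp": [0,0,0.08],"yaw": 0},
  {"dp": [0,0,0.111],"yaw": 0},
  {"dp": [0.297,-0.492,0.111],"yaw": 24.5},
  {"dp": [0.297,-0.492,0.111],"yaw": 24.5},
  {"dp": [0.297,-0.492,0.111],"yaw": 24.5},
  {"dp": [0.297,-0.492,0.111],"yaw": 24.5},
  {"dp": [0.297,-0.492,0.111],"yaw": 24.5},
  {"dp": [0.297,-0.492,0.111],"yaw": 24.5},
  {"dp": [0.297,-0.492,0.111],"yaw": 24.5},
  {"dp": [0.297,-0.492,0.111],"yaw": 24.5},
  {"dp": [0.297,-0.492,0.111],"yaw": 24.5},
  {"dp": [0.297,-0.492,0.111],"yaw": 24.5},
  {"dp": [0.297,-0.492,0.111],"yaw": 24.5},
  {"dp": [0.297,-0.492,0.111],"yaw": 24.5},
  {"dp": [0.297,-0.492,0.111],"yaw": 24.5},
  {"dp": [0.297,-0.492,0.111],"yaw": 24.5},
  {"dp": [0.297,-0.492,0.111],"yaw": 24.5},
  {"dp": [0.297,-0.492,0.111],"yaw": 24.5},
  {"dp": [0.297,-0.492,0.111],"yaw": 24.5},
], grip=-1)

```text
time_s: 1.77
tcp_pos: [0.5332, 0.1401, 0.3592]
eef_rot: [180.0, 0.0, 3.9]
contact_force: [-0.7, 0.3, -0.7]
gripper_width: 0.0877
gripper_force: 0.0
```

Emit:
apply_moves([
  {"dp": [0,0,-0.03],"yaw": 0},
  {"dp": [0,0,-0.06],"yaw": 0},
  {"dp": [0,0,-0.074],"yaw": 0},
  {"dp": [0,0,-0.074],"yaw": 0},
  {"dp": [0,0,-0.074],"yaw": 0},
])

```text
time_s: 2.18
tcp_pos: [0.5329, 0.1411, 0.2856]
eef_rot: [179.9, 0.0, 4.1]
contact_force: [0.3, 0.5, 2.6]
gripper_width: 0.0876
gripper_force: 0.0
```

Emit:
apply_moves([
  {"dp": [0,0,0],"yaw": 0},
  {"dp": [0,0,0],"yaw": 0},
  {"dp": [0,0,0],"yaw": 0},
  {"dp": [0,0,0],"yaw": 0},
  {"dp": [0,0,0],"yaw": 0},
  {"dp": [0,0,0],"yaw": 0},
  {"dp": [0,0,0],"yaw": 0},
  {"dp": [0,0,0],"yaw": 0},
  {"dp": [0,0,0],"yaw": 0},
  {"dp": [0,0,0],"yaw": 0},
], grip=1, squeeze=8)

```text
time_s: 3.02
tcp_pos: [0.5334, 0.1401, 0.2855]
eef_rot: [180.0, 0.0, 4.0]
contact_force: [-0.0, -3.5, 1.1]
gripper_width: 0.0266
gripper_force: 2.9
```

```bash
python3 - <<'E'
import numpy as np
# tip arc: initial rel. hinge (-76,12) ; cab->world yaw 4
for t in [.1,.2,.35,.5,.7,.9,1.1,1.3,1.5,1.7,1.85,1.95]:
    f=lambda t:np.array([-76*np.cos(t)+12*np.sin(t),76*np.sin(t)+12*np.cos(t)])
    d=f(t)-f(0); print(t,[round(d[0]*.9976/1e3,3),round(d[0]*.0698/1e3,3),round(d[1]/1e3,3)])
E
```

```text
0.1 [np.float64(0.002), np.float64(0.0), np.float64(0.008)]
0.2 [np.float64(0.004), np.float64(0.0), np.float64(0.015)]
0.35 [np.float64(0.009), np.float64(0.001), np.float64(0.025)]
0.5 [np.float64(0.015), np.float64(0.001), np.float64(0.035)]
0.7 [np.float64(0.026), np.float64(0.002), np.float64(0.046)]
0.9 [np.float64(0.038), np.float64(0.003), np.float64(0.055)]
1.1 [np.float64(0.052), np.float64(0.004), np.float64(0.061)]
1.3 [np.float64(0.067), np.float64(0.005), np.float64(0.064)]
1.5 [np.float64(0.082), np.float64(0.006), np.float64(0.065)]
1.7 [np.float64(0.097), np.float64(0.007), np.float64(0.062)]
1.85 [np.float64(0.108), np.float64(0.008), np.float64(0.058)]
1.95 [np.float64(0.115), np.float64(0.008), np.float64(0.054)]
```

Emit:
apply_moves([
  {"dp": [0,0,0],"yaw": 0},
  {"dp": [0,0,0],"yaw": 0},
  {"dp": [0.002,0,0.008],"yaw": 0},
  {"dp": [0.004,0,0.015],"yaw": 0},
  {"dp": [0.009,0.001,0.025],"yaw": 0},
  {"dp": [0.015,0.001,0.035],"yaw": 0},
  {"dp": [0.026,0.002,0.046],"yaw": 0},
  {"dp": [0.038,0.003,0.055],"yaw": 0},
  {"dp": [0.052,0.004,0.061],"yaw": 0},
  {"dp": [0.067,0.005,0.064],"yaw": 0},
  {"dp": [0.082,0.006,0.065],"yaw": 0},
  {"dp": [0.097,0.007,0.062],"yaw": 0},
  {"dp": [0.108,0.008,0.058],"yaw": 0},
  {"dp": [0.113,0.008,0.055],"yaw": 0},
  {"dp": [0.113,0.008,0.055],"yaw": 0},
])

```text
time_s: 4.27
tcp_pos: [0.6483, 0.1468, 0.3408]
eef_rot: [179.9, -0.1, 3.9]
contact_force: [1.8, -7.3, 0.9]
gripper_width: 0.0241
gripper_force: 8.0
```

Emit:
apply_moves([
  {"dp": [0,0,0],"yaw": 0},
  {"dp": [0,0,0],"yaw": 0},
  {"dp": [0,0,0],"yaw": 0},
  {"dp": [0,0,0],"yaw": 0},
  {"dp": [0,0,0],"yaw": 0},
  {"dp": [0,0,0.03],"yaw": 0},
  {"dp": [0,0,0.06],"yaw": 0},
  {"dp": [0,0,0.07],"yaw": 0},
  {"dp": [-0.04,-0.03,0.07],"yaw": 0},
  {"dp": [-0.08,-0.06,0.07],"yaw": 0},
  {"dp": [-0.115,-0.082,0.07],"yaw": 0},
  {"dp": [-0.115,-0.082,0.05],"yaw": 0},
  {"dp": [-0.115,-0.082,0.0],"yaw": 0},
  {"dp": [-0.115,-0.082,-0.03],"yaw": 0},
  {"dp": [-0.115,-0.082,-0.03],"yaw": 0},
], grip=-1)

```text
time_s: 5.52
tcp_pos: [0.5272, 0.0653, 0.304]
eef_rot: [179.9, 0.6, 4.0]
contact_force: [-0.7, -0.8, -2.3]
gripper_width: 0.0877
gripper_force: 0.0
```

```bash
python3 - <<'E'
from h import *
c=cap('scene'); s=cap('top'); print(get_state()['tcp_pos'])
a=cv2.resize(c['image'][130:280,230:360,::-1],None,fx=3,fy=3,interpolation=2)
b=cv2.resize(s['image'][50:200,140:270,::-1],None,fx=3,fy=3,interpolation=2)
cv2.imwrite('pics/hasp.png',np.hstack([a,b]))
E
```

```text
[0.53138761 0.06605262 0.31115046]
```

View pics/hasp.png

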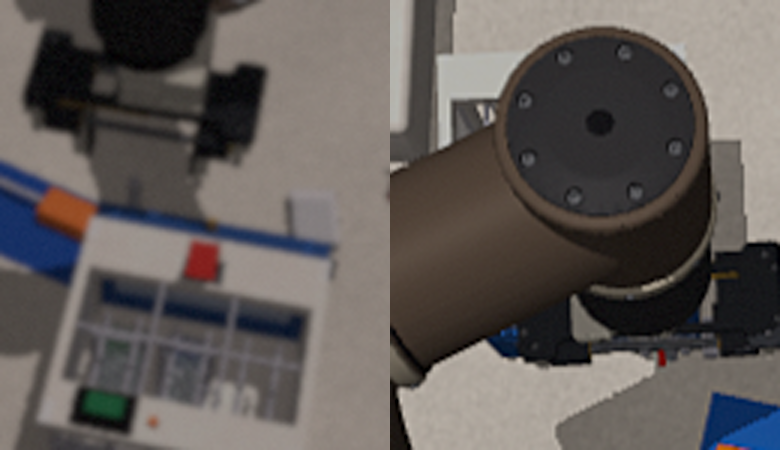

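Emit:
apply_moves([
  {"dp": [0,0,-0.03],"yaw": 0},
  {"dp": [0,0,-0.055],"yaw": 0},
  {"dp": [0,0,-0.068],"yaw": 0},
  {"dp": [0,0,-0.068],"yaw": 0},
  {"dp": [0,0,-0.068],"yaw": 0},
])

```text
time_s: 6.03
tcp_pos: [0.533, 0.0668, 0.2448]
eef_rot: [180.0, -0.1, 4.0]
contact_force: [0.3, 0.4, 0.7]
gripper_width: 0.0879
gripper_force: 0.0
```

Emit:
apply_moves([
  {"dp": [0,0,0],"yaw": 0},
  {"dp": [0,0,0],"yaw": 0},
  {"dp": [0,0,0],"yaw": 0},
  {"dp": [0,0,0],"yaw": 0},
  {"dp": [0,0,0],"yaw": 0},
  {"dp": [0,0,0],"yaw": 0},
  {"dp": [0,0,0],"yaw": 0},
  {"dp": [0,0,0],"yaw": 0},
  {"dp": [0,0,0],"yaw": 0},
  {"dp": [0,0,0],"yaw": 0},
  {"dp": [0,0,0],"yaw": 0},
  {"dp": [0,0,0],"yaw": 0},
  {"dp": [0,0,0],"yaw": 0},
  {"dp": [0,0,0],"yaw": 0},
], grip=1, squeeze=15)

```text
time_s: 7.2
tcp_pos: [0.5294, 0.0622, 0.2425]
eef_rot: [179.6, 0.3, 4.0]
contact_force: [-3.4, -17.3, 4.0]
gripper_width: 0.0113
gripper_force: 15.0
```

```bash
cat > door.py <<'E'
import numpy as np,sys
def Rm(a): return np.array([[np.cos(a),-np.sin(a)],[np.sin(a),np.cos(a)]])
def arc(hx,phis,rel0=None,ky=1):
    rel=np.array([-.153-hx,-.180]); 
    for p in phis: d=Rm(np.radians(4))@((Rm(-p)-np.eye(2))@rel); print(round(p,2),d.round(3),round(-np.degrees(p)*ky,1))
E
python3 - <<'E'
from door import *
for hx in(-.1,-.109,-.118): print(hx); arc(hx,[.1,.2,.3])
print(); arc(-.109,np.arange(.1,2.2,.1))
E
```

```text
-0.1
0.1 [-0.018  0.005] -5.7
0.2 [-0.036  0.012] -11.5
0.3 [-0.052  0.02 ] -17.2
-0.109
0.1 [-0.018  0.004] -5.7
0.2 [-0.036  0.01 ] -11.5
0.3 [-0.053  0.017] -17.2
-0.118
0.1 [-0.018  0.003] -5.7
0.2 [-0.036  0.008] -11.5
0.3 [-0.053  0.015] -17.2

0.1 [-0.018  0.004] -5.7
0.2 [-0.036  0.01 ] -11.5
0.3 [-0.053  0.017] -17.2
0.4 [-0.069  0.027] -22.9
0.5 [-0.084  0.037] -28.6
0.6 [-0.098  0.05 ] -34.4
0.7 [-0.11   0.063] -40.1
0.8 [-0.122  0.078] -45.8
0.9 [-0.131  0.094] -51.6
1.0 [-0.139  0.11 ] -57.3
1.1 [-0.146  0.128] -63.0
1.2 [-0.15   0.146] -68.8
1.3 [-0.153  0.164] -74.5
1.4 [-0.154  0.182] -80.2
1.5 [-0.153  0.201] -85.9
1.6 [-0.15   0.219] -91.7
1.7 [-0.146  0.237] -97.4
1.8 [-0.139  0.255] -103.1
1.9 [-0.131  0.271] -108.9
2.0 [-0.122  0.287] -114.6
2.1 [-0.11   0.302] -120.3
```

Emit:
apply_moves([
  {"dp": [0,-0.003,0],"yaw": 0},
  {"dp": [0,-0.003,0],"yaw": 0},
  {"dp": [-0.009,-0.002,0],"yaw": -3},
  {"dp": [-0.018,0.001,0],"yaw": -5.7},
  {"dp": [-0.027,0.004,0],"yaw": -8.6},
  {"dp": [-0.036,0.007,0],"yaw": -11.5},
  {"dp": [-0.045,0.01,0],"yaw": -14.3},
  {"dp": [-0.053,0.014,0],"yaw": -17.2},
  {"dp": [-0.053,0.014,0],"yaw": -17.2},
])

```text
time_s: 7.95
tcp_pos: [0.478, 0.082, 0.2425]
eef_rot: [-179.8, -0.0, -13.4]
contact_force: [2.3, 4.6, -4.4]
gripper_width: 0.0113
gripper_force: 15.0
```

Emit:
apply_moves([
  {"dp": [-0.016,0.011,0],"yaw": -5.7},
  {"dp": [-0.031,0.021,0],"yaw": -11.4},
  {"dp": [-0.045,0.034,0],"yaw": -17.2},
  {"dp": [-0.057,0.047,0],"yaw": -22.9},
  {"dp": [-0.069,0.062,0],"yaw": -28.6},
  {"dp": [-0.078,0.078,0],"yaw": -34.4},
  {"dp": [-0.086,0.094,0],"yaw": -40.1},
  {"dp": [-0.093,0.112,0],"yaw": -45.8},
  {"dp": [-0.097,0.13,0],"yaw": -51.6},
  {"dp": [-0.1,0.148,0],"yaw": -57.3},
  {"dp": [-0.1,0.148,0],"yaw": -57.3},
  {"dp": [-0.1,0.148,0],"yaw": -57.3},
])

```text
time_s: 8.95
tcp_pos: [0.3831, 0.2318, 0.2434]
eef_rot: [-179.4, 0.0, -70.4]
contact_force: [30.7, 1.5, -18.7]
gripper_width: 0.0137
gripper_force: 15.0
```

```bash
python3 - <<'E'
from door import *
O=np.array([.6783,.1507]);R=Rm(np.radians(4))
for hx in(-.1,-.095):
  for p in [0,.3,1.3,1.4,1.5,1.6,1.7,1.8,1.9,2.0,2.1,2.15]:
    print(hx,p,(O+R@(np.array([hx,.103])+Rm(-p)@np.array([-.153-hx,-.18]))-[.378,.228]).round(3))
E
```

```text
-0.1 0 [ 0.153 -0.165]
-0.1 0.3 [ 0.101 -0.145]
-0.1 1.3 [0.006 0.008]
-0.1 1.4 [0.006 0.027]
-0.1 1.5 [0.008 0.046]
-0.1 1.6 [0.011 0.064]
-0.1 1.7 [0.017 0.082]
-0.1 1.8 [0.024 0.099]
-0.1 1.9 [0.033 0.116]
-0.1 2.0 [0.043 0.131]
-0.1 2.1 [0.056 0.146]
-0.1 2.15 [0.062 0.153]
-0.095 0 [ 0.153 -0.165]
-0.095 0.3 [ 0.101 -0.143]
-0.095 1.3 [0.009 0.013]
-0.095 1.4 [0.01  0.032]
-0.095 1.5 [0.012 0.051]
-0.095 1.6 [0.016 0.069]
-0.095 1.7 [0.022 0.087]
-0.095 1.8 [0.03  0.105]
-0.095 1.9 [0.039 0.121]
-0.095 2.0 [0.05  0.136]
-0.095 2.1 [0.063 0.151]
-0.095 2.15 [0.069 0.157]
```

Relative to current commanded (0.378, 0.228); use the -0.1 hinge.

Emit:
apply_moves([
  {"dp": [0.006,0.004,0],"yaw": 0},
  {"dp": [0.006,0.016,0],"yaw": -3},
  {"dp": [0.006,0.027,0],"yaw": -6},
  {"dp": [0.008,0.046,0],"yaw": -12},
  {"dp": [0.011,0.064,0],"yaw": -17},
  {"dp": [0.017,0.082,0],"yaw": -23},
  {"dp": [0.024,0.099,0],"yaw": -28},
  {"dp": [0.033,0.116,0],"yaw": -34},
  {"dp": [0.038,0.124,0],"yaw": -37},
  {"dp": [0.043,0.131,0],"yaw": -40},
  {"dp": [0.049,0.139,0],"yaw": -43},
  {"dp": [0.056,0.146,0],"yaw": -46},
  {"dp": [0.056,0.146,0],"yaw": -46},
])

```text
time_s: 10.03
tcp_pos: [0.4365, 0.3748, 0.2429]
eef_rot: [-179.9, 0.0, -116.7]
contact_force: [5.0, -4.0, 3.9]
gripper_width: 0.0117
gripper_force: 15.0
```

Emit:
apply_moves([
  {"dp": [0,0,0],"yaw": 0},
  {"dp": [0,0,0],"yaw": 0},
  {"dp": [0,0,0],"yaw": 0},
  {"dp": [0,0,0],"yaw": 0},
  {"dp": [0,0,0],"yaw": 0},
  {"dp": [0,0,0],"yaw": 0},
  {"dp": [0,0,0.03],"yaw": 0},
  {"dp": [0,0,0.07],"yaw": 0},
  {"dp": [0,0,0.11],"yaw": 0},
  {"dp": [0,-0.04,0.13],"yaw": 5},
  {"dp": [0,-0.08,0.13],"yaw": 10},
  {"dp": [0,-0.12,0.13],"yaw": 15.2},
  {"dp": [0,-0.16,0.13],"yaw": 15.2},
  {"dp": [0,-0.2,0.13],"yaw": 15.2},
  {"dp": [0,-0.24,0.13],"yaw": 15.2},
  {"dp": [0,-0.28,0.13],"yaw": 15.2},
  {"dp": [0,-0.32,0.13],"yaw": 15.2},
  {"dp": [0,-0.36,0.13],"yaw": 15.2},
  {"dp": [0.001,-0.4,0.13],"yaw": 15.2},
  {"dp": [0.001,-0.417,0.13],"yaw": 15.2},
], grip=-1)

```text
time_s: 11.7
tcp_pos: [0.4346, -0.046, 0.3731]
eef_rot: [-179.9, 0.0, -101.4]
contact_force: [0.8, 0.5, -0.7]
gripper_width: 0.088
gripper_force: 0.0
```

```bash
python3 - <<'E'
from h import *
c=cap('scene'); s=cap('top'); print(get_state()['tcp_pos'])
cv2.imwrite('pics/b2.png',np.vstack([c['image'][90:320,100:430,::-1],s['image'][40:270,100:430,::-1]]))
E
python3 m.py
```

```text
[ 0.43493099 -0.04520387  0.37281442]
top roof ([array([0.6565, 0.1705]), array([0.2431, 0.255 ]), np.float64(4.0516)], array([0.6327, 0.1636, 0.2627]))
top tab ([array([0.6472, 0.1476]), array([0.0257, 0.0218]), np.float64(5.2645)], array([0.6467, 0.1475, 0.3381]))
top grip ([array([ 0.4262, -0.0456]), array([0.0275, 0.0152]), np.float64(88.8927)], array([ 0.427 , -0.0502,  0.0278]))
top tray ([array([ 0.606 , -0.2974]), array([0.1399, 0.1108]), np.float64(0.5615)], array([ 0.595 , -0.3304,  0.0177]))
top mat ([array([ 0.4391, -0.1276]), array([0.2602, 0.1072]), np.float64(78.4879)], array([ 0.4231, -0.199 ,  0.0012]))
scene roof ([array([0.6799, 0.1512]), array([0.202 , 0.2118]), np.float64(3.964)], array([0.677 , 0.1708, 0.26  ]))
scene tab ([array([0.6471, 0.1492]), array([0.0219, 0.0243]), np.float64(87.618)], array([0.6488, 0.1484, 0.3345]))
scene grip ([array([ 0.4419, -0.033 ]), array([0.0504, 0.0361]), np.float64(71.977)], array([ 0.4441, -0.0329,  0.0257]))
scene tray ([array([ 0.6077, -0.2255]), array([0.144 , 0.2521]), np.float64(1.0529)], array([ 0.6151, -0.2251,  0.0159]))
scene mat ([array([ 0.439, -0.127]), array([0.255 , 0.1038]), np.float64(79.4089)], array([ 0.4496, -0.1413, -0.002 ]))
```

View pics/b2.png

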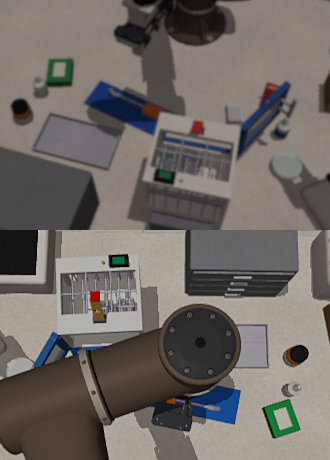

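Emit:
apply_moves([
  {"dp": [0.001,0,-0.04],"yaw": 0},
  {"dp": [0.001,0,-0.08],"yaw": 0},
  {"dp": [0.001,0,-0.12],"yaw": 0},
  {"dp": [0.001,0,-0.16],"yaw": 0},
  {"dp": [0.001,0,-0.2],"yaw": 0},
  {"dp": [0.001,0,-0.24],"yaw": 0},
  {"dp": [0.001,0,-0.28],"yaw": 0},
  {"dp": [0.001,0,-0.3],"yaw": 0},
  {"dp": [0.001,0,-0.32],"yaw": 0},
  {"dp": [0.001,0,-0.335],"yaw": 0},
  {"dp": [0.001,0,-0.345],"yaw": 0},
  {"dp": [0.001,0,-0.348],"yaw": 0},
  {"dp": [0.001,0,-0.348],"yaw": 0},
])

```text
time_s: 12.88
tcp_pos: [0.4361, -0.0424, 0.024]
eef_rot: [179.9, -0.0, -101.3]
contact_force: [-0.6, 0.6, -0.0]
gripper_width: 0.0878
gripper_force: 0.0
```

Emit:
apply_moves([
  {"dp": [0,0,0],"yaw": 0},
  {"dp": [0,0,0],"yaw": 0},
  {"dp": [0,0,0],"yaw": 0},
  {"dp": [0,0,0],"yaw": 0},
  {"dp": [0,0,0],"yaw": 0},
  {"dp": [0,0,0],"yaw": 0},
  {"dp": [0,0,0],"yaw": 0},
  {"dp": [0,0,0],"yaw": 0},
  {"dp": [0,0,0],"yaw": 0},
  {"dp": [0,0,0],"yaw": 0},
  {"dp": [0,0,0],"yaw": 0},
  {"dp": [0,0,0],"yaw": 0},
], grip=1, squeeze=55)

```text
time_s: 13.88
tcp_pos: [0.4363, -0.0428, 0.0246]
eef_rot: [180.0, -0.0, -101.3]
contact_force: [-2.0, -0.0, 3.1]
gripper_width: 0.0376
gripper_force: 55.0
```

Emit:
apply_moves([
  {"dp": [0,0,0.02],"yaw": 0},
  {"dp": [0,0,0.05],"yaw": 0},
  {"dp": [0,0,0.09],"yaw": 0},
  {"dp": [0,0,0.13],"yaw": 0},
  {"dp": [0,0.01,0.16],"yaw": 7},
  {"dp": [0,0.02,0.16],"yaw": 14},
  {"dp": [0,0.03,0.16],"yaw": 21},
  {"dp": [0,0.04,0.16],"yaw": 28},
  {"dp": [0,0.05,0.16],"yaw": 35},
  {"dp": [0,0.06,0.16],"yaw": 42},
  {"dp": [0,0.07,0.16],"yaw": 49},
  {"dp": [0,0.08,0.16],"yaw": 56},
  {"dp": [0,0.09,0.16],"yaw": 63},
  {"dp": [-0.005,0.1,0.16],"yaw": 70},
  {"dp": [-0.01,0.11,0.16],"yaw": 77},
  {"dp": [-0.023,0.113,0.16],"yaw": 84},
  {"dp": [-0.023,0.113,0.16],"yaw": 91},
  {"dp": [-0.023,0.113,0.16],"yaw": 98},
  {"dp": [-0.023,0.113,0.16],"yaw": 105.3},
  {"dp": [-0.023,0.113,0.16],"yaw": 105.3},
])

```text
time_s: 15.55
tcp_pos: [0.4131, 0.0703, 0.1843]
eef_rot: [-180.0, 0.0, 4.3]
contact_force: [0.3, 0.3, -1.9]
gripper_width: 0.0377
gripper_force: 55.0
```

```bash
python3 - <<'E'
from h import *
c=cap('scene'); s=cap('top'); st=get_state(); print(st['tcp_pos'],st['eef_rot'],st['contact_force'],st['moment'])
a=cv2.resize(c['image'][150:290,220:350,::-1],None,fx=3,fy=3,interpolation=2)
b=cv2.resize(s['image'][50:190,160:290,::-1],None,fx=3,fy=3,interpolation=2)
cv2.imwrite('pics/b3.png',np.hstack([a,b]))
P=cloud(s);O=np.array([.679,.151]);a=np.radians(4)
x,y=P[...,0]-O[0],P[...,1]-O[1];X=np.cos(a)*x+np.sin(a)*y;Y=-np.sin(a)*x+np.cos(a)*y
# things in front of cabinet between x -.2 and -.105 at z .14-.22
m=(X>-.23)&(X<-.105)&(abs(Y)<.1)&(P[...,2]>.14)&(P[...,2]<.24)
for k in np.argwhere(m)[::6]: print(k[::-1],np.round([X[tuple(k)],Y[tuple(k)],P[tuple(k)][2]],3))
E
```

```text
[0.41322449 0.07018248 0.18433335] [1.79998664e+02 2.01833541e-02 3.75355649e+00] [-0.2262712   0.68852167 -1.79393351] [-0.04408251 -0.02000753 -0.01393188]
[226 153] [-0.117 -0.062  0.198]
[224 155] [-0.12  -0.056  0.19 ]
[225 156] [-0.123 -0.058  0.193]
[226 157] [-0.125 -0.06   0.186]
[227 158] [-0.127 -0.063  0.182]
[228 159] [-0.129 -0.065  0.18 ]
[226 161] [-0.132 -0.059  0.171]
[228 162] [-0.137 -0.065  0.177]
[227 164] [-0.142 -0.062  0.178]
```

View pics/b3.png

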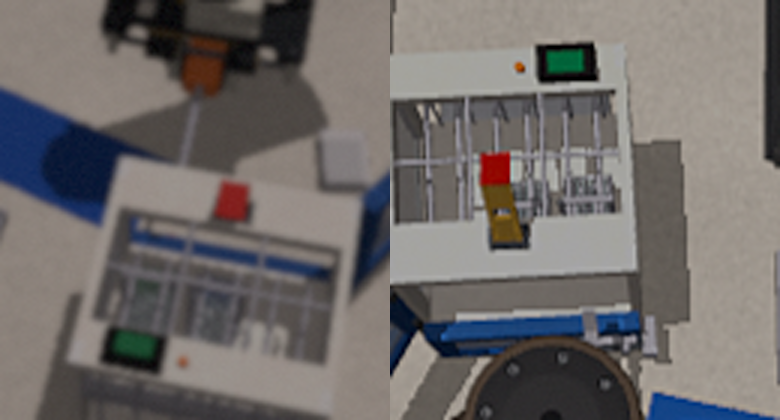

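```bash
python3 - <<'E'
from h import *
O=np.array([.679,.151]);a=np.radians(4)
for n in('top','scene'):
    s=load(n);P=cloud(s)
    x,y=P[...,0]-O[0],P[...,1]-O[1];X=np.cos(a)*x+np.sin(a)*y;Y=-np.sin(a)*x+np.cos(a)*y;Z=P[...,2]
    for lo,hi in((-.096,-.035),(-.03,.03)):
        m=(abs(X+.02)<.035)&(Y>lo)&(Y<hi)&(Z>.195)&(Z<.216)
        print(n,'bar',m.sum(),X[m].mean() if m.any() else 0,Y[m].min() if m.any() else 0,Y[m].max() if m.any() else 0,np.median(Z[m]) if m.any() else 0)
        m=(abs(X)<.09)&(Y>lo)&(Y<hi)&(Z>.13)&(Z<.165)
        if m.any(): print('  body',m.sum(),np.percentile(X[m],[2,98]).round(3),np.percentile(Y[m],[2,50,98]).round(3),np.median(Z[m]))
E
```

```text
top bar 98 -0.012874388373980502 -0.08786057261316996 -0.03741897684254647 0.2047841709506767
  body 86 [-0.014  0.023] [-0.084 -0.06  -0.041] 0.14843862281003886
top bar 58 -0.014667268089667743 -0.024292871984750358 0.020020571383617815 0.20450888132616157
  body 67 [-0.015  0.02 ] [-0.025 -0.005  0.014] 0.14819647513270964
scene bar 96 -0.013427336847585085 -0.08559982618853815 -0.03664314979373817 0.20181005400204388
  body 130 [-0.077  0.008] [-0.095 -0.065 -0.04 ] 0.14695282114409097
scene bar 87 -0.013335298790840777 -0.02670575153945547 0.02343217963584675 0.20115026229452068
  body 126 [-0.062  0.007] [-0.025 -0.004  0.023] 0.14719782171281598
```

Emit:
apply_moves([
  {"dp": [0.015,0.001,0],"yaw": 0},
  {"dp": [0.03,0.002,0],"yaw": 0},
  {"dp": [0.045,0.003,0],"yaw": 0},
  {"dp": [0.06,0.004,0],"yaw": 0},
  {"dp": [0.075,0.005,0],"yaw": 0},
  {"dp": [0.09,0.006,0],"yaw": 0},
  {"dp": [0.1,0.007,0],"yaw": 0},
  {"dp": [0.11,0.008,0],"yaw": 0},
  {"dp": [0.117,0.008,0],"yaw": 0},
  {"dp": [0.117,0.008,0],"yaw": 0},
  {"dp": [0.117,0.008,0],"yaw": 0},
])

```text
time_s: 16.57
tcp_pos: [0.5301, 0.0781, 0.1843]
eef_rot: [180.0, 0.0, 3.9]
contact_force: [0.1, -0.3, -0.5]
gripper_width: 0.0374
gripper_force: 55.0
```

```bash
python3 - <<'E'
from h import *
c=cap('scene'); s=cap('top'); st=get_state(); print(st['tcp_pos'],st['eef_rot'],st['contact_force'],st['moment'])
a=cv2.resize(c['image'][190:280,235:345,::-1],None,fx=3.6,fy=3.6,interpolation=2)
b=cv2.resize(s['image'][60:150,165:275,::-1],None,fx=3.6,fy=3.6,interpolation=2)
cv2.imwrite('pics/b4.png',np.hstack([a,b]))
E
```

```text
[0.52978837 0.07808802 0.18454921] [-1.79998127e+02  2.06059388e-02  3.97116295e+00] [ 0.76845342  0.21073366 -2.05252058] [-0.00226323 -0.00185598  0.00636423]
```

View pics/b4.png

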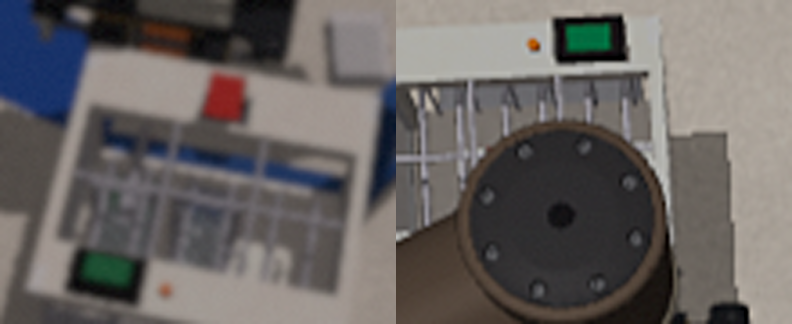

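Emit:
apply_moves([
  {"dp": [0,0,0.008],"yaw": 0},
  {"dp": [0,0,0.016],"yaw": 0},
  {"dp": [0,0,0.022],"yaw": 0},
  {"dp": [0,0,0.026],"yaw": 0},
  {"dp": [0,0,0.03],"yaw": 0},
  {"dp": [0,0,0.034],"yaw": 0},
  {"dp": [0,0,0.039],"yaw": 0},
  {"dp": [0,0,0.039],"yaw": 0},
  {"dp": [0,0,0.039],"yaw": 0},
  {"dp": [0,0,0.039],"yaw": 0},
])

```text
time_s: 17.5
tcp_pos: [0.5302, 0.0782, 0.2233]
eef_rot: [180.0, 0.0, 4.0]
contact_force: [-0.0, -0.3, -2.8]
gripper_width: 0.038
gripper_force: 55.0
```

```bash
cat > look.py <<'E'
from h import *
O=np.array([.679,.151]);a=np.radians(4)
def body(n,lo,hi,z0,z1,x0=-.1,x1=.06):
    s=load(n);P=cloud(s)
    x,y=P[...,0]-O[0],P[...,1]-O[1];X=np.cos(a)*x+np.sin(a)*y;Y=-np.sin(a)*x+np.cos(a)*y;Z=P[...,2]
    m=(X>x0)&(X<x1)&(Y>lo)&(Y<hi)&(Z>z0)&(Z<z1)
    if m.any(): print(n,m.sum(),'X',np.percentile(X[m],[2,50,98]).round(3),'Y',np.percentile(Y[m],[2,50,98]).round(3),'Z',np.percentile(Z[m],[2,50,98]).round(3))
E
python3 - <<'E'
from look import *
cap('scene');st=get_state(); print(st['tcp_pos'],st['contact_force'],st['moment'])
body('scene',-.096,-.035,.13,.18); body('scene',-.096,-.035,.195,.232); body('scene',-.03,.03,.13,.18)
E
```

```text
[0.53018665 0.07813884 0.22316852] [ 0.58594567  0.17517901 -2.0289599 ] [-0.04445079  0.08682601  0.0453845 ]
scene 247 X [-0.089 -0.018  0.01 ] Y [-0.096 -0.064 -0.04 ] Z [0.134 0.149 0.172]
scene 185 X [-0.061 -0.018  0.029] Y [-0.083 -0.059 -0.04 ] Z [0.196 0.206 0.227]
scene 130 X [-0.062 -0.018  0.006] Y [-0.025 -0.002  0.023] Z [0.132 0.149 0.175]
```

```bash
python3 - <<'E'
from look import *
c=load('scene')
P=cloud(c);x,y=P[...,0]-O[0],P[...,1]-O[1];X=np.cos(a)*x+np.sin(a)*y;Y=-np.sin(a)*x+np.cos(a)*y;Z=P[...,2]
for lo,hi in((-.09,-.035),(-.03,.03),(.035,.09)):
    m=(X>-.05)&(X<.02)&(Y>lo)&(Y<hi)&(Z>.11)&(Z<.26)
    print(lo,np.histogram(Z[m],bins=np.arange(.11,.265,.01))[0])
cv2.imwrite('pics/b5.png',cv2.resize(c['image'][190:280,235:345,::-1],None,fx=6.5,fy=6.5,interpolation=2))
E
```

```text
-0.09 [ 2  0 85 31 42 50  8  5 46 41 59  8  3 11 53]
-0.03 [  2 117  15  34  41   8   7   7  53  47   2   0   0  13  76]
0.035 [ 7  0  0  0  0  0  0  0 36 42  0  0  0 14 61]
```

View pics/b5.png

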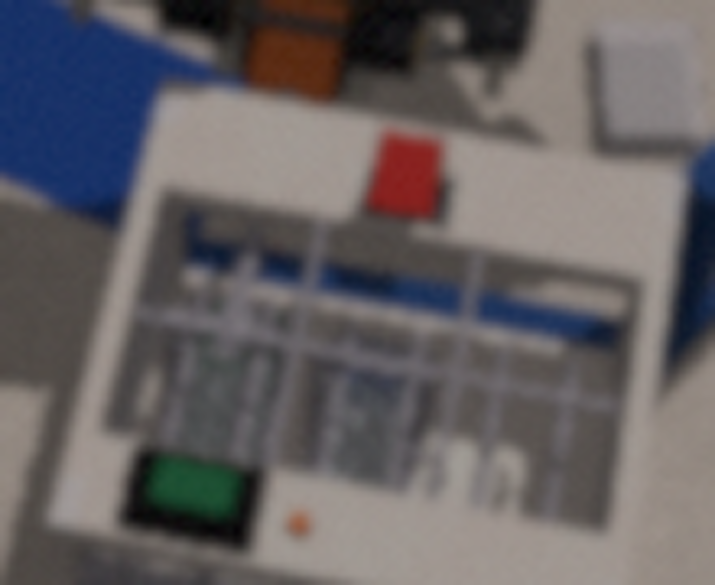

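Emit:
apply_moves([
  {"dp": [0,0,0.002],"yaw": 0},
  {"dp": [-0.005,0,0.002],"yaw": 0},
  {"dp": [-0.012,-0.001,0.002],"yaw": 0},
  {"dp": [-0.02,-0.001,0.002],"yaw": 0},
  {"dp": [-0.029,-0.002,0.002],"yaw": 0},
  {"dp": [-0.039,-0.003,0.002],"yaw": 0},
  {"dp": [-0.049,-0.003,0.002],"yaw": 0},
  {"dp": [-0.059,-0.004,0.002],"yaw": 0},
  {"dp": [-0.069,-0.005,0.002],"yaw": 0},
  {"dp": [-0.079,-0.006,0.002],"yaw": 0},
  {"dp": [-0.089,-0.006,0.002],"yaw": 0},
  {"dp": [-0.099,-0.007,0.002],"yaw": 0},
  {"dp": [-0.109,-0.008,0.002],"yaw": 0},
  {"dp": [-0.117,-0.008,0.002],"yaw": 0},
  {"dp": [-0.123,-0.009,0.002],"yaw": 0},
  {"dp": [-0.126,-0.009,0.002],"yaw": 0},
  {"dp": [-0.126,-0.009,0.002],"yaw": 0},
  {"dp": [-0.126,-0.009,0.002],"yaw": 0},
])

```text
time_s: 19.05
tcp_pos: [0.4046, 0.0694, 0.2257]
eef_rot: [-180.0, -0.0, 4.0]
contact_force: [0.4, 0.2, -1.9]
gripper_width: 0.0377
gripper_force: 55.0
```

```bash
python3 - <<'E'
from look import *
c=cap('scene');s=cap('top');st=get_state(); print(st['tcp_pos'],st['contact_force'],st['moment'])
a=cv2.resize(c['image'][140:290,200:340,::-1],None,fx=2.8,fy=2.8,interpolation=2)
b=cv2.resize(s['image'][80:230,180:320,::-1],None,fx=2.8,fy=2.8,interpolation=2)
cv2.imwrite('pics/b6.png',np.hstack([a,b]))
E
python3 m.py | grep tray
```

```text
[0.40477776 0.06937732 0.22558008] [ 0.31062113  0.1999799  -3.51950005] [-0.01041744  0.04836688 -0.01860008]
top tray ([array([ 0.6494, -0.2266]), array([0.2284, 0.251 ]), np.float64(0.6421)], array([ 0.5887, -0.2316,  0.0179]))
scene tray ([array([ 0.6078, -0.2253]), array([0.1442, 0.2512]), np.float64(0.3205)], array([ 0.6205, -0.2257,  0.0156]))
```

View pics/b6.png

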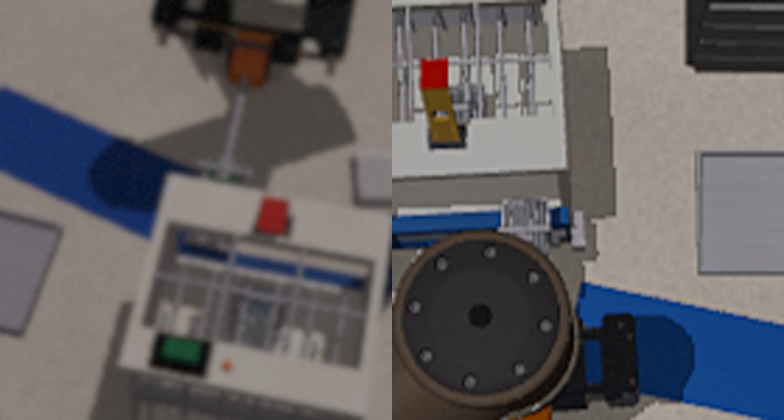

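Emit:
apply_moves([
  {"dp": [-0.004,0,0],"yaw": 0},
  {"dp": [-0.006,-0.004,0],"yaw": 0},
  {"dp": [-0.005,-0.014,0],"yaw": 0},
  {"dp": [-0.004,-0.029,0],"yaw": 0},
  {"dp": [-0.003,-0.045,0],"yaw": 0},
  {"dp": [-0.002,-0.061,0],"yaw": 0},
  {"dp": [-0.001,-0.077,0],"yaw": 0},
  {"dp": [0.0,-0.093,0],"yaw": 0},
  {"dp": [0.001,-0.109,0],"yaw": 0},
  {"dp": [0.003,-0.125,0],"yaw": 0},
  {"dp": [0.006,-0.141,0],"yaw": -0.5},
  {"dp": [0.01,-0.157,0],"yaw": -1},
  {"dp": [0.014,-0.173,0],"yaw": -1.5},
  {"dp": [0.018,-0.189,0],"yaw": -2},
  {"dp": [0.022,-0.205,0],"yaw": -2.5},
  {"dp": [0.026,-0.221,0],"yaw": -3},
  {"dp": [0.03,-0.237,0],"yaw": -3},
  {"dp": [0.034,-0.253,0],"yaw": -3},
  {"dp": [0.039,-0.269,0],"yaw": -3},
  {"dp": [0.045,-0.284,0],"yaw": -3},
])

```text
time_s: 20.82
tcp_pos: [0.4489, -0.2164, 0.2254]
eef_rot: [180.0, 0.0, 1.0]
contact_force: [0.1, 0.3, -2.4]
gripper_width: 0.038
gripper_force: 55.0
```

Emit:
apply_moves([
  {"dp": [0.006,-0.015,0],"yaw": 0},
  {"dp": [0.011,-0.03,0],"yaw": 0},
  {"dp": [0.015,-0.044,0],"yaw": 0},
  {"dp": [0.018,-0.053,0],"yaw": 0},
  {"dp": [0.02,-0.058,0],"yaw": 0},
  {"dp": [0.0205,-0.0595,0],"yaw": 0},
  {"dp": [0.0205,-0.0595,-0.01],"yaw": 0},
  {"dp": [0.0205,-0.0595,-0.025],"yaw": 0},
  {"dp": [0.0205,-0.0595,-0.04],"yaw": 0},
  {"dp": [0.0205,-0.0595,-0.055],"yaw": 0},
  {"dp": [0.0205,-0.0595,-0.07],"yaw": 0},
  {"dp": [0.0205,-0.0595,-0.082],"yaw": 0},
  {"dp": [0.0205,-0.0595,-0.09],"yaw": 0},
  {"dp": [0.0205,-0.0595,-0.095],"yaw": 0},
  {"dp": [0.0205,-0.0595,-0.095],"yaw": 0},
])

```text
time_s: 22.07
tcp_pos: [0.4693, -0.2737, 0.1295]
eef_rot: [-180.0, 0.1, 1.0]
contact_force: [-0.8, 0.5, -2.9]
gripper_width: 0.0377
gripper_force: 55.0
```

```bash
python3 - <<'E'
from look import *
c=cap('scene');s=cap('top');st=get_state(); print(st['tcp_pos'],st['eef_rot'],st['contact_force'],st['moment'])
a=cv2.resize(c['image'][170:290,110:260,::-1],None,fx=2.6,fy=2.6,interpolation=2)
b=cv2.resize(s['image'][110:230,270:420,::-1],None,fx=2.6,fy=2.6,interpolation=2)
cv2.imwrite('pics/b7.png',np.hstack([a,b]))
for n in('scene','top'):
    P=cloud(load(n));m=(abs(P[...,0]-.62)<.11)&(abs(P[...,1]+.23)<.1)&(P[...,2]>.045)&(P[...,2]<.14)
    print(n,m.sum(),P[m].min(0).round(3),np.percentile(P[m],[5,50,95],axis=0).round(3))
E
python3 m.py | grep tray
```

```text
[ 0.47016033 -0.27419418  0.13093168] [ 1.79985028e+02 -2.44712265e-02  1.02437812e+00] [ 0.66671412 -0.25573993 -2.28163725] [-0.04887263  0.11089259  0.00652875]
scene 517 [ 0.51  -0.296  0.046] [[ 0.542 -0.292  0.05 ]
 [ 0.606 -0.268  0.065]
 [ 0.643 -0.248  0.124]]
top tray ([array([ 0.6729, -0.3073]), array([0.0902, 0.0215]), np.float64(77.3104)], array([ 0.6731, -0.3192,  0.0166]))
scene tray ([array([ 0.6072, -0.2254]), array([0.1437, 0.2508]), np.float64(0.4423)], array([ 0.6353, -0.2138,  0.0156]))Traceback (most recent call last):
  File "<stdin>", line 8, in <module>
    return umr_minimum(a, axis, None, out, keepdims, initial, where)
ValueError: zero-size array to reduction operation minimum which has no identity
```

View pics/b7.png

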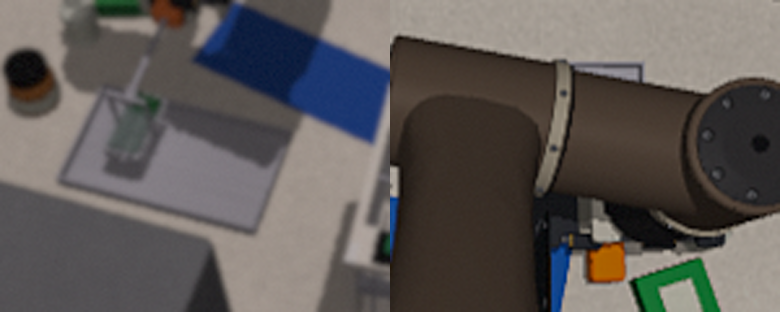

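Emit:
apply_moves([
  {"dp": [0,0,-0.01],"yaw": 0},
  {"dp": [0,0,-0.019],"yaw": 0},
  {"dp": [0,0,-0.026],"yaw": 0},
  {"dp": [0,0,-0.03],"yaw": 0},
  {"dp": [0,0,-0.032],"yaw": 0},
  {"dp": [0,0,-0.034],"yaw": 0},
  {"dp": [0,0,-0.036],"yaw": 0},
  {"dp": [0,0,-0.038],"yaw": 0},
  {"dp": [0,0,-0.04],"yaw": 0},
  {"dp": [0,0,-0.043],"yaw": 0},
  {"dp": [0,0,-0.048],"yaw": 0},
  {"dp": [0,0,-0.054],"yaw": 0},
  {"dp": [0,0,-0.06],"yaw": 0},
  {"dp": [0,0,-0.064],"yaw": 0},
  {"dp": [0,0,-0.066],"yaw": 0},
  {"dp": [0,0,-0.066],"yaw": 0},
])

```text
time_s: 23.5
tcp_pos: [0.4695, -0.2742, 0.0638]
eef_rot: [-180.0, 0.1, 1.0]
contact_force: [0.3, -0.5, -2.0]
gripper_width: 0.0376
gripper_force: 55.0
```

```bash
python3 - <<'E'
from look import *
c=cap('scene');st=get_state(); print(st['tcp_pos'],st['eef_rot'],st['contact_force'],st['moment'])
P=cloud(c);m=(abs(P[...,0]-.62)<.11)&(abs(P[...,1]+.23)<.1)&(P[...,2]>.022)&(P[...,2]<.14)
print(m.sum(),np.percentile(P[m],[2,50,98],axis=0).round(3)); print(np.histogram(P[m][:,2],bins=np.arange(.02,.11,.005)))
E
```

```text
[ 0.46976626 -0.27428616  0.06422015] [-1.79996619e+02  3.96038438e-02  1.00418536e+00] [ 0.00355379  0.72423487 -1.37642568] [-0.06436941 -0.04507649  0.0285108 ]
363 [[ 0.511 -0.296  0.022]
 [ 0.607 -0.268  0.033]
 [ 0.647 -0.246  0.121]]
(array([56, 93, 44,  9,  5,  8, 26, 52,  8,  7,  6, 10, 17,  6,  1,  0,  0]), array([0.02 , 0.025, 0.03 , 0.035, 0.04 , 0.045, 0.05 , 0.055, 0.06 ,
       0.065, 0.07 , 0.075, 0.08 , 0.085, 0.09 , 0.095, 0.1  , 0.105]))
```

Emit:
apply_moves([
  {"dp": [-0.005,0,0],"yaw": 0},
  {"dp": [-0.01,0,0],"yaw": 0},
  {"dp": [-0.015,0,0],"yaw": 0},
  {"dp": [-0.02,0,0],"yaw": 0},
  {"dp": [-0.025,-0.0005,0],"yaw": 0},
  {"dp": [-0.03,-0.0005,0],"yaw": 0},
  {"dp": [-0.038,-0.001,0],"yaw": 0},
  {"dp": [-0.046,-0.001,0],"yaw": 0},
  {"dp": [-0.054,-0.001,0],"yaw": 0},
  {"dp": [-0.062,-0.001,0],"yaw": 0},
  {"dp": [-0.065,-0.001,0],"yaw": 0},
  {"dp": [-0.065,-0.001,0],"yaw": 0},
])

```text
time_s: 24.55
tcp_pos: [0.404, -0.2753, 0.0647]
eef_rot: [-180.0, 0.0, 1.0]
contact_force: [-0.4, 0.7, -1.4]
gripper_width: 0.0378
gripper_force: 55.0
```

```bash
python3 - <<'E'
from look import *
c=cap('scene');st=get_state(); print(st['tcp_pos'],st['eef_rot'],st['contact_force'],st['moment'])
P=cloud(c);m=(abs(P[...,0]-.62)<.11)&(abs(P[...,1]+.23)<.1)&(P[...,2]>.022)&(P[...,2]<.14)
print(m.sum(),np.percentile(P[m],[2,50,98],axis=0).round(3)); print(np.histogram(P[m][:,2],bins=np.arange(.02,.11,.005))[0])
m&=P[...,2]>.072; print(P[m].mean(0),np.ptp(P[m],0))
# rod pitch: shaft & hook points
m=(P[...,0]>.45)&(P[...,0]<.6)&(abs(P[...,1]+.274)<.012)&(P[...,2]>.04)&(P[...,2]<.11)
q=P[m];q=q[np.argsort(q[:,0])];print(q[::8].round(3))
E
python3 m.py | grep "scene tray"
```

```text
[ 0.40471469 -0.27537995  0.0647459 ] [ 1.79991662e+02 -2.02407852e-02  9.89247748e-01] [ 0.39771618  0.58379741 -1.41926282] [-0.07386889 -0.05025653 -0.02434785]
335 [[ 0.519 -0.294  0.022]
 [ 0.608 -0.27   0.03 ]
 [ 0.649 -0.246  0.085]]
[71 91 64  8  4  8 19 17  7  7  2  6 24  7  0  0  0]
[ 0.60567209 -0.27028103  0.08211476] [0.05172127 0.04937292 0.01564723]
[[ 0.452 -0.266  0.06 ]
 [ 0.462 -0.273  0.055]
 [ 0.477 -0.266  0.061]
 [ 0.483 -0.272  0.051]
 [ 0.497 -0.269  0.053]
 [ 0.507 -0.268  0.057]
 [ 0.52  -0.266  0.059]
 [ 0.529 -0.266  0.055]
 [ 0.536 -0.263  0.054]
 [ 0.542 -0.275  0.052]
 [ 0.556 -0.273  0.069]]
scene tray ([array([ 0.6076, -0.2256]), array([0.1428, 0.251 ]), np.float64(0.5862)], array([ 0.6174, -0.2576,  0.0168]))
```

Emit:
apply_moves([
  {"dp": [0,0,0.04],"yaw": 0},
  {"dp": [0,0,0.08],"yaw": 0},
  {"dp": [0,0.01,0.12],"yaw": 0},
  {"dp": [0,0.04,0.12],"yaw": 0},
  {"dp": [0,0.08,0.12],"yaw": 0},
  {"dp": [0,0.12,0.12],"yaw": 0},
  {"dp": [0,0.16,0.12],"yaw": 1},
  {"dp": [0,0.2,0.12],"yaw": 1},
  {"dp": [0,0.24,0.12],"yaw": 2},
  {"dp": [0,0.28,0.12],"yaw": 3},
  {"dp": [0,0.32,0.12],"yaw": 3},
  {"dp": [0,0.36,0.12],"yaw": 3},
  {"dp": [0.002,0.39,0.12],"yaw": 3},
  {"dp": [0.0037,0.4065,0.12],"yaw": 3},
  {"dp": [0.0037,0.4065,0.12],"yaw": 3},
  {"dp": [0.0037,0.4065,0.12],"yaw": 3},
])

```text
time_s: 25.93
tcp_pos: [0.4087, 0.1324, 0.1845]
eef_rot: [180.0, 0.0, 4.1]
contact_force: [-0.1, -0.5, -1.0]
gripper_width: 0.0377
gripper_force: 55.0
```

```bash
python3 - <<'E'
from look import *
s=cap('top');cap('scene');st=get_state(); print(st['tcp_pos'],st['eef_rot'])
for n in('top','scene'):
    P=cloud(load(n));x,y=P[...,0]-O[0],P[...,1]-O[1];X=np.cos(a)*x+np.sin(a)*y;Y=-np.sin(a)*x+np.cos(a)*y;Z=P[...,2]
    m=(X>-.17)&(X<-.105)&(abs(Y)<.04)&(Z>.15)&(Z<.21); q=np.c_[X[m],Y[m],Z[m]]; print(n,len(q),q.mean(0),q.min(0),q.max(0))
    m=(abs(X+.02)<.03)&(abs(Y)<.03)&(Z>.196)&(Z<.215); print(m.sum(), np.c_[X[m],Y[m]].min(0),np.c_[X[m],Y[m]].max(0))
E
```

```text
[0.40843542 0.13093948 0.18441566] [1.79983854e+02 2.49032417e-02 4.00836747e+00]
top 87 [-0.13937129  0.00275529  0.18180536] [-0.16992554 -0.00336717  0.17150518] [-0.1177353   0.00894584  0.19911253]
52 [-0.03018633 -0.02424707] [0.00935979 0.01861425]
scene 16 [-0.16003037  0.0020904   0.1786607 ] [-0.16874379 -0.001537    0.17489037] [-0.15088546  0.00572601  0.18184239]
81 [-0.03828816 -0.02645009] [0.00939322 0.02342923]
```

Emit:
apply_moves([
  {"dp": [0.003,-0.004,0],"yaw": 0},
  {"dp": [0.015,-0.003,0],"yaw": 0},
  {"dp": [0.03,-0.002,0],"yaw": 0},
  {"dp": [0.045,-0.001,0],"yaw": 0},
  {"dp": [0.06,0.0,0],"yaw": 0},
  {"dp": [0.075,0.001,0],"yaw": 0},
  {"dp": [0.09,0.002,0],"yaw": 0},
  {"dp": [0.1,0.003,0],"yaw": 0},
  {"dp": [0.11,0.004,0],"yaw": 0},
  {"dp": [0.117,0.004,0],"yaw": 0},
  {"dp": [0.117,0.004,0],"yaw": 0},
  {"dp": [0.117,0.004,0],"yaw": 0},
])

```text
time_s: 27.03
tcp_pos: [0.5255, 0.1349, 0.1843]
eef_rot: [180.0, 0.0, 4.0]
contact_force: [-0.6, -0.0, -2.3]
gripper_width: 0.0376
gripper_force: 55.0
```

Emit:
apply_moves([
  {"dp": [0,0,0.008],"yaw": 0},
  {"dp": [0,0,0.016],"yaw": 0},
  {"dp": [0,0,0.022],"yaw": 0},
  {"dp": [0,0,0.026],"yaw": 0},
  {"dp": [0,0,0.03],"yaw": 0},
  {"dp": [0,0,0.034],"yaw": 0},
  {"dp": [0,0,0.041],"yaw": 0},
  {"dp": [0,0,0.041],"yaw": 0},
  {"dp": [0,0,0.041],"yaw": 0},
  {"dp": [0,0,0.041],"yaw": 0},
])

```text
time_s: 27.87
tcp_pos: [0.5254, 0.1352, 0.2253]
eef_rot: [180.0, 0.0, 4.0]
contact_force: [0.3, 0.1, -3.1]
gripper_width: 0.0376
gripper_force: 55.0
```

```bash
python3 - <<'E'
from look import *
c=cap('scene');st=get_state(); print(st['tcp_pos'],st['contact_force'],st['moment'])
P=cloud(c);x,y=P[...,0]-O[0],P[...,1]-O[1];X=np.cos(a)*x+np.sin(a)*y;Y=-np.sin(a)*x+np.cos(a)*y;Z=P[...,2]
m=(X>-.05)&(X<.02)&(Y>-.03)&(Y<.03)&(Z>.11)&(Z<.26)
print(np.histogram(Z[m],bins=np.arange(.11,.265,.01))[0])
E
```

```text
[0.52538705 0.1351727  0.22517529] [-0.22840035 -0.79359065 -3.15358619] [-0.0426816   0.20120735  0.03019305]
[ 0  0 78 56 27 64 11  6 33 48 65 20  5 16 90]
```

Emit:
apply_moves([
  {"dp": [-0.005,0,0],"yaw": 0},
  {"dp": [-0.012,-0.001,0],"yaw": 0},
  {"dp": [-0.02,-0.001,0],"yaw": 0},
  {"dp": [-0.029,-0.002,0],"yaw": 0},
  {"dp": [-0.039,-0.003,0],"yaw": 0},
  {"dp": [-0.049,-0.003,0],"yaw": 0},
  {"dp": [-0.059,-0.004,0],"yaw": 0},
  {"dp": [-0.069,-0.005,0],"yaw": 0},
  {"dp": [-0.079,-0.006,0],"yaw": 0},
  {"dp": [-0.089,-0.006,0],"yaw": 0},
  {"dp": [-0.099,-0.007,0],"yaw": 0},
  {"dp": [-0.109,-0.008,0],"yaw": 0},
  {"dp": [-0.118,-0.008,0],"yaw": 0},
  {"dp": [-0.125,-0.009,0],"yaw": 0},
  {"dp": [-0.129,-0.009,0],"yaw": 0},
  {"dp": [-0.131,-0.009,0],"yaw": 0},
  {"dp": [-0.131,-0.009,0],"yaw": 0},
  {"dp": [-0.131,-0.009,0],"yaw": 0},
])

```text
time_s: 29.42
tcp_pos: [0.3948, 0.1264, 0.2257]
eef_rot: [-180.0, -0.0, 4.0]
contact_force: [0.0, 0.2, -2.9]
gripper_width: 0.0379
gripper_force: 55.0
```

```bash
python3 - <<'E'
from look import *
c=cap('scene');s=cap('top');st=get_state(); print(st['tcp_pos'],st['contact_force'],st['moment'])
a=cv2.resize(c['image'][130:290,110:350,::-1],None,fx=2,fy=2,interpolation=2)
b=cv2.resize(s['image'][80:240,150:390,::-1],None,fx=2,fy=2,interpolation=2)[:,:320]
cv2.imwrite('pics/b8.png',np.hstack([a,b]))
E
python3 m.py | grep tray
```

```text
[0.39492952 0.12634945 0.225531  ] [-0.38062905  0.92772094 -2.29411383] [-0.06254098  0.14309082  0.01447477]
top tray ([array([ 0.6494, -0.2265]), array([0.2284, 0.251 ]), np.float64(0.8159)], array([ 0.5962, -0.2622,  0.0181]))
scene tray ([array([ 0.6075, -0.2257]), array([0.1423, 0.251 ]), np.float64(0.6141)], array([ 0.6122, -0.2554,  0.0166]))
```

View pics/b8.png

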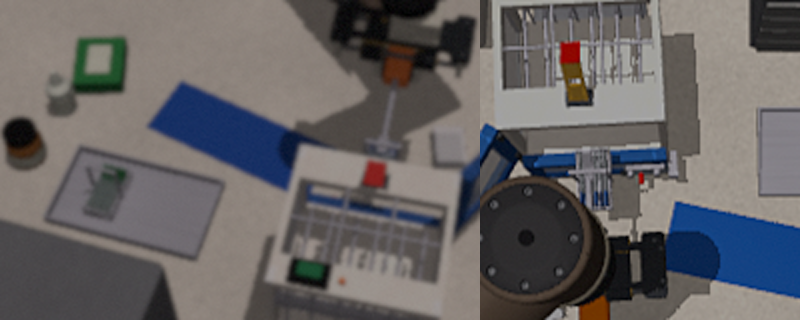

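Emit:
apply_moves([
  {"dp": [0,-0.005,0],"yaw": 0},
  {"dp": [0.001,-0.015,0],"yaw": 0},
  {"dp": [0.002,-0.03,0],"yaw": 0},
  {"dp": [0.003,-0.046,0],"yaw": 0},
  {"dp": [0.004,-0.062,0],"yaw": 0},
  {"dp": [0.006,-0.078,0],"yaw": 0},
  {"dp": [0.007,-0.094,0],"yaw": 0},
  {"dp": [0.008,-0.11,0],"yaw": 0},
  {"dp": [0.01,-0.126,0],"yaw": 0},
  {"dp": [0.012,-0.142,0],"yaw": 0},
  {"dp": [0.014,-0.158,0],"yaw": 0},
  {"dp": [0.016,-0.174,0],"yaw": -0.5},
  {"dp": [0.02,-0.19,0],"yaw": -1},
  {"dp": [0.025,-0.206,0],"yaw": -1.5},
  {"dp": [0.031,-0.222,0],"yaw": -2},
  {"dp": [0.039,-0.238,0],"yaw": -2.5},
  {"dp": [0.048,-0.254,0],"yaw": -3},
  {"dp": [0.057,-0.27,0],"yaw": -3},
  {"dp": [0.065,-0.285,0],"yaw": -3},
  {"dp": [0.071,-0.296,0],"yaw": -3},
])

```text
time_s: 31.18
tcp_pos: [0.4657, -0.1719, 0.2253]
eef_rot: [180.0, 0.0, 0.9]
contact_force: [-0.6, -0.5, -3.3]
gripper_width: 0.0376
gripper_force: 55.0
```

Emit:
apply_moves([
  {"dp": [0.004,-0.005,0],"yaw": 0},
  {"dp": [0.0045,-0.0075,0],"yaw": 0},
  {"dp": [0.0045,-0.0075,0],"yaw": 0},
  {"dp": [0.0045,-0.0075,-0.01],"yaw": 0},
  {"dp": [0.0045,-0.0075,-0.025],"yaw": 0},
  {"dp": [0.0045,-0.0075,-0.04],"yaw": 0},
  {"dp": [0.0045,-0.0075,-0.055],"yaw": 0},
  {"dp": [0.0045,-0.0075,-0.07],"yaw": 0},
  {"dp": [0.0045,-0.0075,-0.082],"yaw": 0},
  {"dp": [0.0045,-0.0075,-0.09],"yaw": 0},
  {"dp": [0.0045,-0.0075,-0.095],"yaw": 0},
  {"dp": [0.0045,-0.0075,-0.095],"yaw": 0},
  {"dp": [0.0045,-0.0075,-0.095],"yaw": 0},
])

```text
time_s: 32.27
tcp_pos: [0.4702, -0.1771, 0.1308]
eef_rot: [180.0, -0.0, 1.0]
contact_force: [0.5, 0.0, -3.1]
gripper_width: 0.0378
gripper_force: 55.0
```

```bash
python3 - <<'E'
from look import *
c=cap('scene');st=get_state(); print(st['tcp_pos'],st['eef_rot'],st['contact_force'],st['moment'])
P=cloud(c);m=(abs(P[...,0]-.61)<.1)&(abs(P[...,1]+.175)<.06)&(P[...,2]>.045)&(P[...,2]<.14)
print(m.sum(),np.percentile(P[m],[2,50,98],axis=0).round(3))
E
python3 m.py | grep "scene tray"
```

```text
[ 0.4705148  -0.17719302  0.13111195] [ 1.79987798e+02 -5.15718057e-02  1.02388421e+00] [-0.39771054 -0.5758892  -2.7585697 ] [-0.02197887  0.26155513  0.01017955]
529 [[ 0.523 -0.194  0.048]
 [ 0.606 -0.169  0.067]
 [ 0.645 -0.147  0.128]]
scene tray ([array([ 0.6082, -0.2259]), array([0.144 , 0.2511]), np.float64(0.721)], array([ 0.6217, -0.2614,  0.0165]))
```

Emit:
apply_moves([
  {"dp": [0,0,-0.01],"yaw": 0},
  {"dp": [0,0,-0.019],"yaw": 0},
  {"dp": [0,0,-0.026],"yaw": 0},
  {"dp": [0,0,-0.03],"yaw": 0},
  {"dp": [0,0,-0.032],"yaw": 0},
  {"dp": [0,0,-0.034],"yaw": 0},
  {"dp": [0,0,-0.036],"yaw": 0},
  {"dp": [0,0,-0.038],"yaw": 0},
  {"dp": [0,0,-0.04],"yaw": 0},
  {"dp": [0,0,-0.043],"yaw": 0},
  {"dp": [0,0,-0.048],"yaw": 0},
  {"dp": [0,0,-0.054],"yaw": 0},
  {"dp": [0,0,-0.06],"yaw": 0},
  {"dp": [0,0,-0.064],"yaw": 0},
  {"dp": [0,0,-0.066],"yaw": 0},
  {"dp": [0,0,-0.066],"yaw": 0},
])

```text
time_s: 33.65
tcp_pos: [0.4698, -0.1773, 0.0639]
eef_rot: [180.0, 0.1, 1.0]
contact_force: [1.3, -0.4, -2.8]
gripper_width: 0.0377
gripper_force: 55.0
```

```bash
python3 - <<'E'
from look import *
c=cap('scene');st=get_state(); print(st['tcp_pos'],st['contact_force'],st['moment'])
P=cloud(c);m=(abs(P[...,0]-.61)<.1)&(abs(P[...,1]+.175)<.06)&(P[...,2]>.022)&(P[...,2]<.14)
print(np.histogram(P[m][:,2],bins=np.arange(.02,.11,.005))[0])
m&=(P[...,2]>.075)&(P[...,0]>.58)&(P[...,0]<.63); print(P[m].mean(0),np.ptp(P[m],0))
m=(P[...,0]>.5)&(P[...,0]<.63)&(abs(P[...,1]+.172)<.01)&(P[...,2]>.04)&(P[...,2]<.11)
q=P[m];q=q[np.argsort(q[:,0])];print(q[::8].round(3))
E
```

```text
[ 0.46996616 -0.17728576  0.06425304] [ 0.01316421 -0.52758491 -1.47529148] [-0.05088909 -0.03052685 -0.02833333]
[57 72 59  6  3  7 27 46 14  4  8  7 19  9  0  0  0]
[ 0.60567618 -0.17022453  0.08255365] [0.00850713 0.04730105 0.01347949]
[[ 0.502 -0.175  0.055]
 [ 0.516 -0.176  0.058]
 [ 0.529 -0.171  0.062]
 [ 0.535 -0.173  0.053]
 [ 0.548 -0.171  0.056]
 [ 0.559 -0.17   0.056]
 [ 0.57  -0.169  0.056]
 [ 0.582 -0.171  0.062]
 [ 0.597 -0.166  0.054]
 [ 0.601 -0.164  0.079]
 [ 0.605 -0.173  0.05 ]
 [ 0.606 -0.172  0.078]
 [ 0.608 -0.168  0.052]
 [ 0.625 -0.172  0.072]]
```

Emit:
apply_moves([
  {"dp": [-0.005,0,0],"yaw": 0},
  {"dp": [-0.01,0,0],"yaw": 0},
  {"dp": [-0.015,0,0],"yaw": 0},
  {"dp": [-0.02,0,0],"yaw": 0},
  {"dp": [-0.025,-0.0005,0],"yaw": 0},
  {"dp": [-0.03,-0.0005,0],"yaw": 0},
  {"dp": [-0.038,-0.001,0],"yaw": 0},
  {"dp": [-0.046,-0.001,0],"yaw": 0},
  {"dp": [-0.054,-0.001,0],"yaw": 0},
  {"dp": [-0.06,-0.001,0],"yaw": 0},
  {"dp": [-0.06,-0.001,0.03],"yaw": 0},
  {"dp": [-0.06,-0.001,0.07],"yaw": 0},
  {"dp": [-0.06,-0.001,0.09],"yaw": 0},
  {"dp": [-0.06,-0.001,0.09],"yaw": 0},
])

```text
time_s: 34.87
tcp_pos: [0.4126, -0.1786, 0.1593]
eef_rot: [179.9, -0.5, 1.1]
contact_force: [0.9, 0.1, -0.4]
gripper_width: 0.0377
gripper_force: 55.0
```

```bash
python3 - <<'E'
from look import *
c=cap('scene');cap('top');st=get_state(); print(st['tcp_pos'],st['contact_force'],st['moment'])
P=cloud(c)
for yc in(-.172,-.272):
    m=(abs(P[...,0]-.606)<.06)&(abs(P[...,1]-yc)<.04)&(P[...,2]>.022)&(P[...,2]<.1)
    print(np.histogram(P[m][:,2],bins=np.arange(.02,.11,.005))[0])
    m&=(P[...,2]>.075)&(P[...,0]>.58)&(P[...,0]<.63); print(P[m].mean(0),np.ptp(P[m],0))
E
python3 m.py|egrep 'mat|tray'
```

```text
[ 0.4101494  -0.17815662  0.15529947] [-0.90414447  0.21563208 -1.90895764] [-0.01539813  0.09002546  0.00071368]
[ 73 100  47   8   4   4   3   3   4   1   2   7  19  11   1   0   0]
[ 0.6200062  -0.16267557  0.08350929] [0.00938506 0.04988199 0.0136562 ]
[ 78 105  61   7   5   1   7   1   3   2   4   4  24   8   0   0   0]
[ 0.6218914  -0.26326645  0.08289439] [0.00936064 0.04939943 0.01468594]
top tray ([array([ 0.656 , -0.2186]), array([0.2162, 0.2514]), np.float64(0.784)], array([ 0.6175, -0.241 ,  0.0176]))
top mat ([array([ 0.4791, -0.2028]), array([0.0844, 0.2315]), np.float64(89.8159)], array([ 0.3725, -0.235 ,  0.0006]))
scene tray ([array([ 0.6215, -0.2181]), array([0.1442, 0.251 ]), np.float64(0.6434)], array([ 0.6278, -0.2053,  0.0171]))
scene mat ([array([ 0.4378, -0.1264]), array([0.2547, 0.1023]), np.float64(78.1338)], array([ 0.4409, -0.1168, -0.002 ]))
```

Emit:
apply_moves([
  {"dp": [0,0.01,0],"yaw": -7},
  {"dp": [0,0.02,0],"yaw": -14},
  {"dp": [0,0.03,0],"yaw": -21},
  {"dp": [0,0.04,0],"yaw": -28},
  {"dp": [0.002,0.05,0],"yaw": -35},
  {"dp": [0.004,0.06,0],"yaw": -42},
  {"dp": [0.006,0.07,0],"yaw": -49},
  {"dp": [0.008,0.08,0],"yaw": -56},
  {"dp": [0.01,0.09,0],"yaw": -63},
  {"dp": [0.012,0.1,0],"yaw": -70},
  {"dp": [0.016,0.11,0],"yaw": -77},
  {"dp": [0.02,0.12,0],"yaw": -84},
  {"dp": [0.024,0.13,0],"yaw": -91},
  {"dp": [0.026,0.135,0],"yaw": -98},
  {"dp": [0.026,0.135,0],"yaw": -102.3},
  {"dp": [0.026,0.135,-0.02],"yaw": -102.3},
  {"dp": [0.026,0.135,-0.05],"yaw": -102.3},
  {"dp": [0.026,0.135,-0.08],"yaw": -102.3},
  {"dp": [0.026,0.135,-0.1],"yaw": -102.3},
  {"dp": [0.026,0.135,-0.11],"yaw": -102.3},
])

```text
time_s: 36.63
tcp_pos: [0.433, -0.0442, 0.0409]
eef_rot: [179.7, -0.2, -101.3]
contact_force: [0.5, 0.4, -1.2]
gripper_width: 0.0375
gripper_force: 55.0
```

Emit:
apply_moves([
  {"dp": [0,0,-0.006],"yaw": 0},
  {"dp": [0,0,-0.011],"yaw": 0},
  {"dp": [0,0,-0.015],"yaw": 0},
  {"dp": [0,0,-0.017],"yaw": 0},
  {"dp": [0,0,-0.018],"yaw": 0},
  {"dp": [0,0,-0.019],"yaw": 0},
  {"dp": [0,0,-0.019],"yaw": 0},
  {"dp": [0,0,-0.019],"yaw": 0},
])

```text
time_s: 37.3
tcp_pos: [0.4364, -0.0432, 0.026]
eef_rot: [-180.0, 0.0, -101.3]
contact_force: [-0.8, 0.6, -1.0]
gripper_width: 0.0377
gripper_force: 55.0
```

Emit:
apply_moves([
  {"dp": [0,0,-0.001],"yaw": 0},
  {"dp": [0,0,-0.001],"yaw": 0},
  {"dp": [0,0,-0.001],"yaw": 0},
])

```text
time_s: 37.55
tcp_pos: [0.4362, -0.0432, 0.0247]
eef_rot: [-180.0, 0.0, -101.3]
contact_force: [-0.4, 0.2, -1.2]
gripper_width: 0.0378
gripper_force: 55.0
```

Emit:
apply_moves([
  {"dp": [0,0,0],"yaw": 0},
  {"dp": [0,0,0],"yaw": 0},
  {"dp": [0,0,0],"yaw": 0},
  {"dp": [0,0,0],"yaw": 0},
  {"dp": [0,0,0],"yaw": 0},
  {"dp": [0,0,0],"yaw": 0},
  {"dp": [0,0,0],"yaw": 0},
  {"dp": [0,0,0],"yaw": 0},
  {"dp": [0,0,0.03],"yaw": 0},
  {"dp": [0,0,0.07],"yaw": 0},
  {"dp": [0,0,0.11],"yaw": 0},
  {"dp": [0,0,0.15],"yaw": 0},
  {"dp": [0,0,0.19],"yaw": 0},
  {"dp": [0,0,0.23],"yaw": 0},
  {"dp": [0,0,0.27],"yaw": 0},
  {"dp": [0,0,0.31],"yaw": 0},
  {"dp": [0,0,0.348],"yaw": 0},
  {"dp": [0,0,0.348],"yaw": 0},
], grip=-1, squeeze=15)

```text
time_s: 39.05
tcp_pos: [0.4385, -0.0436, 0.3805]
eef_rot: [-179.3, 0.2, -101.3]
contact_force: [2.1, 0.3, 0.9]
gripper_width: 0.0874
gripper_force: 0.0
```

Emit:
apply_moves([
  {"dp": [0,0.04,0],"yaw": 0},
  {"dp": [0,0.08,0],"yaw": 0},
  {"dp": [0,0.12,0],"yaw": 0},
  {"dp": [0,0.16,0],"yaw": 0},
  {"dp": [0,0.2,0],"yaw": 0},
  {"dp": [0,0.24,0],"yaw": 0},
  {"dp": [0,0.28,0],"yaw": -4},
  {"dp": [0,0.32,0],"yaw": -8},
  {"dp": [0,0.36,0],"yaw": -12},
  {"dp": [0,0.4,0],"yaw": -15.2},
  {"dp": [0,0.418,0],"yaw": -15.2},
  {"dp": [0,0.418,0],"yaw": -15.2},
  {"dp": [0,0.418,-0.04],"yaw": -15.2},
  {"dp": [0,0.418,-0.06],"yaw": -15.2},
  {"dp": [0,0.418,-0.06],"yaw": -15.2},
])

```text
time_s: 40.3
tcp_pos: [0.4344, 0.3727, 0.3076]
eef_rot: [179.9, -0.4, -116.5]
contact_force: [-0.4, -1.3, -0.5]
gripper_width: 0.0877
gripper_force: 0.0
```

```bash
python3 - <<'E'
from look import *
c=cap('scene');s=cap('top');st=get_state(); print(st['tcp_pos'],st['eef_rot'])
a=cv2.resize(c['image'][110:270,130:400,::-1],None,fx=1.6,fy=1.6,interpolation=2)
b=cv2.resize(s['image'][90:250,100:330,::-1],None,fx=1.6,fy=1.6,interpolation=2)
cv2.imwrite('pics/b9.png',np.hstack([a,b]))
P=cloud(s);m=(P[...,0]>.35)&(P[...,0]<.47)&(P[...,1]<-.06)&(P[...,1]>-.22)&(P[...,2]>.015)&(P[...,2]<.05)
q=P[m];q=q[np.argsort(q[:,1])];print(q[::6].round(3))
E
python3 m.py|egrep 'grip|tray|mat'
```

```text
[0.43635965 0.37401224 0.31295517] [-1.79961165e+02 -6.53655493e-02 -1.16484013e+02]
[[ 0.41  -0.193  0.034]
 [ 0.407 -0.19   0.033]
 [ 0.411 -0.185  0.021]
 [ 0.408 -0.182  0.023]
 [ 0.408 -0.177  0.017]
 [ 0.414 -0.168  0.017]
 [ 0.408 -0.164  0.022]
 [ 0.413 -0.158  0.023]
 [ 0.413 -0.151  0.029]
 [ 0.42  -0.143  0.019]
 [ 0.413 -0.137  0.02 ]
 [ 0.42  -0.131  0.019]
 [ 0.416 -0.124  0.021]
 [ 0.419 -0.118  0.022]
 [ 0.42  -0.109  0.017]
 [ 0.425 -0.103  0.019]
 [ 0.422 -0.096  0.023]
 [ 0.422 -0.09   0.023]
 [ 0.425 -0.081  0.02 ]
 [ 0.425 -0.075  0.02 ]
 [ 0.431 -0.069  0.024]
 [ 0.428 -0.063  0.021]
 [ 0.445 -0.062  0.031]]
top grip ([array([ 0.441 , -0.0187]), array([0.0873, 0.0362]), np.float64(78.8141)], array([ 0.4415, -0.0196,  0.0282]))
top tray ([array([ 0.6175, -0.2193]), array([0.1403, 0.2512]), np.float64(0.9236)], array([ 0.6127, -0.2425,  0.0177]))
top mat ([array([ 0.5003, -0.121 ]), array([0.2973, 0.225 ]), np.float64(78.7243)], array([ 0.446 , -0.1264,  0.001 ]))
scene grip ([array([ 0.443 , -0.0302]), array([0.0558, 0.0345]), np.float64(75.6358)], array([ 0.4431, -0.0324,  0.0261]))
scene tray ([array([ 0.6215, -0.2181]), array([0.1435, 0.2513]), np.float64(0.998)], array([ 0.6256, -0.2129,  0.0171]))
scene mat ([array([ 0.4378, -0.1264]), array([0.2556, 0.1031]), np.float64(78.4477)], array([ 0.4505, -0.1423, -0.0022]))
```

View pics/b9.png

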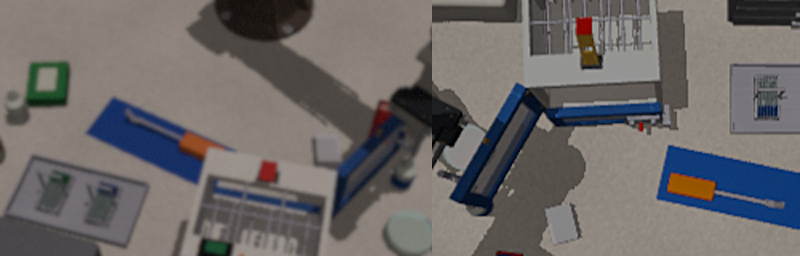

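Emit:
apply_moves([
  {"dp": [0,0,-0.03],"yaw": 0},
  {"dp": [0,0,-0.055],"yaw": 0},
  {"dp": [0,0,-0.069],"yaw": 0},
  {"dp": [0,0,-0.069],"yaw": 0},
  {"dp": [0,0,-0.069],"yaw": 0},
])

```text
time_s: 40.82
tcp_pos: [0.4369, 0.3749, 0.2454]
eef_rot: [-179.9, 0.1, -116.5]
contact_force: [0.1, 0.5, 0.7]
gripper_width: 0.0879
gripper_force: 0.0
```

Emit:
apply_moves([
  {"dp": [0,0,0],"yaw": 0},
  {"dp": [0,0,0],"yaw": 0},
  {"dp": [0,0,0],"yaw": 0},
  {"dp": [0,0,0],"yaw": 0},
  {"dp": [0,0,0],"yaw": 0},
  {"dp": [0,0,0],"yaw": 0},
  {"dp": [0,0,0],"yaw": 0},
  {"dp": [0,0,0],"yaw": 0},
  {"dp": [0,0,0],"yaw": 0},
  {"dp": [0,0,0],"yaw": 0},
  {"dp": [0,0,0],"yaw": 0},
  {"dp": [0,0,0],"yaw": 0},
  {"dp": [0,0,0],"yaw": 0},
  {"dp": [0,0,0],"yaw": 0},
], grip=1, squeeze=15)

```text
time_s: 41.98
tcp_pos: [0.4363, 0.3745, 0.2435]
eef_rot: [-180.0, -0.0, -116.5]
contact_force: [1.3, -1.3, -0.5]
gripper_width: 0.0115
gripper_force: 15.0
```

```bash
python3 - <<'E'
from door import *
R=Rm(np.radians(4));rel=np.array([-.053,-.18])
f=lambda p:R@(Rm(-p)@rel)
for p in np.arange(2.1,-.05,-.1): print(round(p,1),(f(p)-f(2.1)).round(3),round((2.1-p)*57.3,1))
E
```

```text
2.1 [0. 0.] 0.0
2.0 [-0.012 -0.014] 5.7
1.9 [-0.023 -0.03 ] 11.5
1.8 [-0.031 -0.046] 17.2
1.7 [-0.039 -0.064] 22.9
1.6 [-0.044 -0.082] 28.7
1.5 [-0.048 -0.1  ] 34.4
1.4 [-0.05  -0.119] 40.1
1.3 [-0.05  -0.137] 45.8
1.2 [-0.048 -0.156] 51.6
1.1 [-0.044 -0.175] 57.3
1.0 [-0.038 -0.192] 63.0
0.9 [-0.031 -0.21 ] 68.8
0.8 [-0.022 -0.226] 74.5
0.7 [-0.011 -0.242] 80.2
0.6 [ 0.001 -0.256] 86.0
0.5 [ 0.015 -0.269] 91.7
0.4 [ 0.029 -0.28 ] 97.4
0.3 [ 0.045 -0.29 ] 103.1
0.2 [ 0.062 -0.299] 108.9
0.1 [ 0.079 -0.306] 114.6
-0.0 [ 0.098 -0.311] 120.3
```

Emit:
apply_moves([
  {"dp": [-0.006,-0.007,0],"yaw": 2.8},
  {"dp": [-0.012,-0.014,0],"yaw": 5.7},
  {"dp": [-0.023,-0.03,0],"yaw": 11.5},
  {"dp": [-0.031,-0.046,0],"yaw": 17.2},
  {"dp": [-0.039,-0.064,0],"yaw": 22.9},
  {"dp": [-0.044,-0.082,0],"yaw": 28.7},
  {"dp": [-0.048,-0.1,0],"yaw": 34.4},
  {"dp": [-0.05,-0.119,0],"yaw": 40.1},
  {"dp": [-0.05,-0.137,0],"yaw": 45.8},
  {"dp": [-0.048,-0.156,0],"yaw": 51.6},
  {"dp": [-0.044,-0.175,0],"yaw": 57.3},
  {"dp": [-0.038,-0.192,0],"yaw": 63},
  {"dp": [-0.038,-0.192,0],"yaw": 63},
])

```text
time_s: 43.07
tcp_pos: [0.396, 0.1791, 0.2434]
eef_rot: [179.7, 0.0, -53.2]
contact_force: [-13.7, -5.7, 10.7]
gripper_width: 0.0115
gripper_force: 15.0
```

Emit:
apply_moves([
  {"dp": [0.004,-0.02,0],"yaw": 5.7},
  {"dp": [0.013,-0.036,0],"yaw": 11.5},
  {"dp": [0.024,-0.052,0],"yaw": 17.2},
  {"dp": [0.036,-0.066,0],"yaw": 23},
  {"dp": [0.05,-0.079,0],"yaw": 28.7},
  {"dp": [0.065,-0.09,0],"yaw": 34.4},
  {"dp": [0.082,-0.1,0],"yaw": 40.1},
  {"dp": [0.099,-0.109,0],"yaw": 45.9},
  {"dp": [0.108,-0.112,0],"yaw": 49},
  {"dp": [0.116,-0.116,0],"yaw": 51.6},
  {"dp": [0.116,-0.116,0],"yaw": 51.6},
])

```text
time_s: 43.98
tcp_pos: [0.5151, 0.0656, 0.2435]
eef_rot: [179.9, 0.0, -1.8]
contact_force: [-1.4, -3.6, 3.2]
gripper_width: 0.0112
gripper_force: 15.0
```

Emit:
apply_moves([
  {"dp": [0.006,-0.002,0],"yaw": 2},
  {"dp": [0.011,-0.004,0],"yaw": 4},
  {"dp": [0.015,-0.005,0],"yaw": 5.7},
  {"dp": [0.018,-0.005,0],"yaw": 5.7},
  {"dp": [0.02,-0.005,0],"yaw": 5.7},
  {"dp": [0.02,-0.005,0],"yaw": 5.7},
  {"dp": [0.02,-0.005,0],"yaw": 5.7},
])

```text
time_s: 44.57
tcp_pos: [0.5313, 0.0612, 0.2434]
eef_rot: [180.0, 0.3, 3.7]
contact_force: [-11.6, -0.8, 7.3]
gripper_width: 0.0113
gripper_force: 15.0
```

Emit:
apply_moves([
  {"dp": [-0.003,0,0],"yaw": 0},
  {"dp": [-0.003,0,0],"yaw": 0},
  {"dp": [-0.003,0,0],"yaw": 0},
  {"dp": [-0.003,0,0],"yaw": 0},
  {"dp": [-0.003,0,0],"yaw": 0},
  {"dp": [-0.003,0,0],"yaw": 0},
  {"dp": [-0.003,0,0.03],"yaw": 0},
  {"dp": [-0.003,0,0.07],"yaw": 0},
  {"dp": [-0.003,0,0.11],"yaw": 0},
  {"dp": [-0.003,0,0.15],"yaw": 0},
  {"dp": [-0.003,0,0.178],"yaw": 0},
  {"dp": [0.03,0.025,0.178],"yaw": 0},
  {"dp": [0.06,0.05,0.178],"yaw": 0},
  {"dp": [0.09,0.07,0.178],"yaw": 0},
  {"dp": [0.114,0.085,0.178],"yaw": 0},
  {"dp": [0.114,0.085,0.178],"yaw": 0},
  {"dp": [0.114,0.085,0.14],"yaw": 0},
  {"dp": [0.114,0.085,0.11],"yaw": 0},
  {"dp": [0.114,0.085,0.098],"yaw": 0},
  {"dp": [0.114,0.085,0.098],"yaw": 0},
], grip=-1)

```text
time_s: 46.23
tcp_pos: [0.6468, 0.1464, 0.337]
eef_rot: [179.9, 0.4, 3.8]
contact_force: [-0.6, -0.3, -0.1]
gripper_width: 0.0877
gripper_force: 0.0
```

Emit:
apply_moves([
  {"dp": [0,0,0],"yaw": 0},
  {"dp": [0,0,0],"yaw": 0},
  {"dp": [0,0,0],"yaw": 0},
  {"dp": [0,0,0],"yaw": 0},
  {"dp": [0,0,0],"yaw": 0},
  {"dp": [0,0,0],"yaw": 0},
  {"dp": [0,0,0],"yaw": 0},
  {"dp": [0,0,0],"yaw": 0},
  {"dp": [0,0,0],"yaw": 0},
  {"dp": [0,0,0],"yaw": 0},
  {"dp": [0,0,0],"yaw": 0},
  {"dp": [0,0,0],"yaw": 0},
], grip=1, squeeze=8)

```text
time_s: 47.23
tcp_pos: [0.6481, 0.1466, 0.3415]
eef_rot: [180.0, 0.0, 3.8]
contact_force: [-0.8, -1.4, 0.2]
gripper_width: 0.0238
gripper_force: 8.0
```

Emit:
apply_moves([
  {"dp": [-0.005,0,0.003],"yaw": 0},
  {"dp": [-0.016,-0.001,0.007],"yaw": 0},
  {"dp": [-0.031,-0.002,0.01],"yaw": 0},
  {"dp": [-0.046,-0.003,0.009],"yaw": 0},
  {"dp": [-0.061,-0.004,0.006],"yaw": 0},
  {"dp": [-0.075,-0.005,0],"yaw": 0},
  {"dp": [-0.087,-0.006,-0.009],"yaw": 0},
  {"dp": [-0.098,-0.007,-0.02],"yaw": 0},
  {"dp": [-0.104,-0.007,-0.03],"yaw": 0},
  {"dp": [-0.109,-0.008,-0.04],"yaw": 0},
  {"dp": [-0.111,-0.008,-0.047],"yaw": 0},
  {"dp": [-0.113,-0.008,-0.055],"yaw": 0},
  {"dp": [-0.114,-0.008,-0.057],"yaw": 0},
  {"dp": [-0.114,-0.008,-0.057],"yaw": 0},
])

```text
time_s: 48.4
tcp_pos: [0.5344, 0.1387, 0.2853]
eef_rot: [180.0, -0.1, 3.8]
contact_force: [1.1, -0.2, 3.1]
gripper_width: 0.024
gripper_force: 8.0
```

Emit:
apply_moves([
  {"dp": [0,0,0],"yaw": 0},
  {"dp": [0,0,0],"yaw": 0},
  {"dp": [0,0,0],"yaw": 0},
  {"dp": [0,0,0],"yaw": 0},
  {"dp": [0,0,0],"yaw": 0},
  {"dp": [0,0,0],"yaw": 0},
  {"dp": [0,0,0.03],"yaw": 0},
  {"dp": [0,0,0.07],"yaw": 0},
  {"dp": [0,0,0.1],"yaw": 0},
  {"dp": [-0.03,-0.02,0.1],"yaw": 0},
  {"dp": [-0.06,-0.05,0.1],"yaw": 0},
  {"dp": [-0.09,-0.08,0.1],"yaw": 0},
  {"dp": [-0.1,-0.12,0.1],"yaw": 0},
  {"dp": [-0.1,-0.16,0.1],"yaw": 0},
  {"dp": [-0.1,-0.2,0.1],"yaw": 0},
  {"dp": [-0.1,-0.24,0.1],"yaw": 0},
  {"dp": [-0.1,-0.26,0.1],"yaw": 0},
  {"dp": [-0.1,-0.26,0.1],"yaw": 0},
], grip=-1)

```text
time_s: 49.9
tcp_pos: [0.4336, -0.1244, 0.3845]
eef_rot: [180.0, 0.0, 3.6]
contact_force: [-0.7, 0.5, 0.0]
gripper_width: 0.0877
gripper_force: 0.0
```

```bash
python3 - <<'E'
from look import *
c=cap('scene');s=cap('top');print(get_state()['tcp_pos'])
for n in('scene','top'):
    d=load(n);P=cloud(d);hsv=cv2.cvtColor(d['image'],cv2.COLOR_RGB2HSV).astype(int);H,S=hsv[...,0],hsv[...,1]
    x,y=P[...,0]-O[0],P[...,1]-O[1];X=np.cos(a)*x+np.sin(a)*y;Y=-np.sin(a)*x+np.cos(a)*y;Z=P[...,2]
    g=(X>-.2)&(X<0)&(abs(Y)<.03)
    for nm,m in(('tab',g&((H<6)|(H>174))&(S>150)&(Z>.25)),('brass',g&(H>15)&(H<32)&(S>120)&(Z>.255))):
        q=np.c_[X[m],Y[m],Z[m]]; print(n,nm,len(q),np.percentile(q,[5,50,95],axis=0).round(3).tolist())
    m=(H>100)&(H<125)&(S>150)&(abs(Y)<.1)&(abs(Z-.261)<.004)&(X<-.09)&(X>-.16)
    q=np.c_[X[m],Y[m]]
    for lo,hi in((-.1,-.05),(.05,.1)):
        k=q[(q[:,1]>lo)&(q[:,1]<hi)]
        if len(k): print(n,'doortop',lo,np.percentile(k[:,0],[3,50,97]).round(4))
A=cv2.resize(c['image'][160:300,100:370,::-1],None,fx=1.5,fy=1.5,interpolation=2)
B=cv2.resize(s['image'][60:200,130:390,::-1],None,fx=1.5,fy=1.5,interpolation=2)
w=min(A.shape[1],B.shape[1]);cv2.imwrite('pics/c1.png',np.vstack([A[:,:w],B[:,:w]]))
E
```

```text
[ 0.43387126 -0.12202211  0.38442772]
scene tab 27 [[-0.145, -0.008, 0.275], [-0.144, -0.001, 0.285], [-0.142, 0.006, 0.293]]
scene brass 155 [[-0.138, -0.009, 0.263], [-0.107, -0.001, 0.267], [-0.074, 0.007, 0.272]]
scene doortop -0.1 [-0.1131 -0.1093 -0.1064]
scene doortop 0.05 [-0.1133 -0.1107 -0.1058]Traceback (most recent call last):
  File "<stdin>", line 8, in <module>
    return _quantile_unchecked(
        a, q, axis, out, overwrite_input, method, keepdims, weights)
    return _ureduce(a,
                    func=_quantile_ureduce_func,
    ...<5 lines>...
                    overwrite_input=overwrite_input,
                    method=method)
    r = func(a, **kwargs)
    result = _quantile(arr,
                       quantiles=q,
    ...<2 lines>...
                       out=out,
                       weights=wgt)
    slices_having_nans = np.isnan(arr[-1, ...])
                                  ~~~^^^^^^^^^
IndexError: index -1 is out of bounds for axis 0 with size 0
```

Emit:
apply_moves([
  {"dp": [0,0.04,0],"yaw": 0},
  {"dp": [0,0.08,0],"yaw": 0},
  {"dp": [0,0.12,0],"yaw": 0},
  {"dp": [0.03,0.15,0],"yaw": 0},
  {"dp": [0.05,0.18,0],"yaw": 0},
  {"dp": [0.07,0.21,0],"yaw": 0},
  {"dp": [0.09,0.24,0],"yaw": 0},
  {"dp": [0.1,0.26,0],"yaw": 0},
  {"dp": [0.1,0.26,0],"yaw": 0},
  {"dp": [0.1,0.26,0],"yaw": 0},
  {"dp": [0.1,0.26,-0.03],"yaw": 0},
  {"dp": [0.1,0.26,-0.05],"yaw": 0},
  {"dp": [0.1,0.26,-0.058],"yaw": 0},
  {"dp": [0.1,0.26,-0.062],"yaw": 0},
  {"dp": [0.1,0.26,-0.065],"yaw": 0},
  {"dp": [0.1,0.26,-0.067],"yaw": 0},
  {"dp": [0.1,0.26,-0.069],"yaw": 0},
  {"dp": [0.1,0.26,-0.069],"yaw": 0},
], grip=1)

```text
time_s: 51.5
tcp_pos: [0.5345, 0.1387, 0.318]
eef_rot: [-180.0, -0.2, 3.8]
contact_force: [-3.1, -0.2, 6.1]
gripper_width: 0.0006
gripper_force: 3.4
```

Emit:
apply_moves([
  {"dp": [0,0,-0.002],"yaw": 0},
  {"dp": [0,0,-0.002],"yaw": 0},
  {"dp": [0,0,-0.002],"yaw": 0},
])

```text
time_s: 51.75
tcp_pos: [0.5345, 0.1387, 0.3175]
eef_rot: [-179.9, -0.2, 3.8]
contact_force: [-8.4, 0.7, 16.7]
gripper_width: 0.0005
gripper_force: 8.3
```

Emit:
apply_moves([
  {"dp": [0,0,0.03],"yaw": 0},
  {"dp": [0,0,0.06],"yaw": 0},
  {"dp": [-0.03,-0.02,0.06],"yaw": 0},
  {"dp": [-0.06,-0.05,0.06],"yaw": 0},
  {"dp": [-0.09,-0.08,0.06],"yaw": 0},
  {"dp": [-0.1,-0.12,0.06],"yaw": 0},
  {"dp": [-0.1,-0.16,0.06],"yaw": 0},
  {"dp": [-0.1,-0.2,0.06],"yaw": 0},
  {"dp": [-0.1,-0.24,0.06],"yaw": 0},
  {"dp": [-0.1,-0.28,0.06],"yaw": 0},
  {"dp": [-0.1,-0.3,0.06],"yaw": 0},
  {"dp": [-0.1,-0.3,0.06],"yaw": 0},
  {"dp": [-0.1,-0.3,0.06],"yaw": 0},
])

```text
time_s: 52.83
tcp_pos: [0.434, -0.1625, 0.3742]
eef_rot: [180.0, -0.1, 3.6]
contact_force: [-0.4, 1.2, 0.9]
gripper_width: 0.0006
gripper_force: 0.0
```

```bash
python3 - <<'E'
from look import *
c=cap('scene');s=cap('top');print(get_state()['tcp_pos'])
for n in('scene',):
    d=load(n);P=cloud(d);hsv=cv2.cvtColor(d['image'],cv2.COLOR_RGB2HSV).astype(int);H,S=hsv[...,0],hsv[...,1]
    x,y=P[...,0]-O[0],P[...,1]-O[1];X=np.cos(a)*x+np.sin(a)*y;Y=-np.sin(a)*x+np.cos(a)*y;Z=P[...,2]
    g=(X>-.2)&(X<0)&(abs(Y)<.03)
    m=g&(H>15)&(H<32)&(S>120)&(Z>.255); print('brass slope',np.polyfit(X[m],Z[m],1))
    m=(H>100)&(H<125)&(S>150)&(abs(Y)<.1)&(abs(Z-.261)<.004)&(X<-.09)&(X>-.16); print('door slope',np.polyfit(Y[m],X[m],1))
A=cv2.resize(c['image'][140:290,100:370,::-1],None,fx=2.9,fy=2.9,interpolation=2)
cv2.imwrite('pics/c1.png',A)
E
python3 m.py|egrep 'scene tray|scene grip'
```

```text
[ 0.43420997 -0.1610729   0.37410671]
brass slope [0.02315935 0.26972633]
door slope [ 0.00032714 -0.10947292]
scene grip ([array([ 0.4429, -0.0323]), array([0.0513, 0.0309]), np.float64(77.2694)], array([ 0.443 , -0.0326,  0.026 ]))
scene tray ([array([ 0.6211, -0.2176]), array([0.1429, 0.2508]), np.float64(0.6383)], array([ 0.6311, -0.2195,  0.0172]))
```

View pics/c1.png

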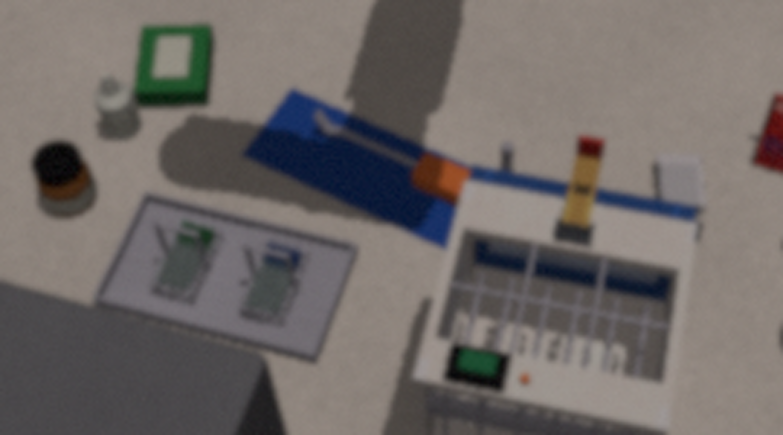

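The picture shows the hasp flat over its staple (590,180), the door flush and the chamber empty. Both baskets stand in the tray at (183,265) and (270,280), and the rod lies on its mat, so I am handing in.

```bash
python3 -c "
from plant import r
print(r.close_job())"
```

```text
the job is handed in; nothing more can be done
None
```

I handed the job in at about 53 s of the allowed 210 s. Both baskets in the upper chamber (green-ended and blue-ended) stand upright in the tray, the rod is back on its mat hook-point up, the upper door half is shut and the hasp lies flat. The tray shifted about 15 mm during the run with the baskets still standing, and hand-in returned no verdict.

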